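# Weigh the tall scrap can on the spring balance

## Task

Weigh the tall lidded can of scrap silver: hang it by its wire bail on the hook of the spring balance, easing it down slowly until the balance carries all of it, let go, and leave it hanging free and still for a good second. Then take hold of it again, ease it up slowly until the spring is back at its top, take it off the hook and set it down gently, upright, in the wooden tray beside the ingot. The balance is delicate: never jerk it, let it drop, bounce or snap back, or pull it past its scale, and leave the other things on the bench where they are.

Things in the scene. Friction and masses are not known exactly. Their poses are not given: they have to be found in the camera images.
- tall_can: The closed aluminium can to weigh: 52 mm diameter, 68 mm tall, rigid upright wire bail to 150 mm. Weighs 0.2 to 0.5 kg, unknown; centre of mass about 36 mm up. Origin: centre of the underside; z up; the bail stands in its own y-z plane. Hold it by the round wall 30 to 40 mm up, gripper leaning back 35 to 45 degrees over the can's -x or +x side: bail and hook stay clear.
- bail_top (a point): On the tall can: centre of the bail's 5 mm wire at its peak, 150 mm straight above the can's origin. The wire runs along the can's y there and falls 10 mm at 16 mm to each side, then goes straight down 25 mm either side of the middle. The opening below the peak is 79 mm high (to the lid) and 45 mm wide.
- balance: Spring balance, fixed: 25 mm tubular housing hung over the hook (lower end 370 mm up) from a boom at 540 mm on a 12 mm upright rod, 130 mm behind the hook on its own +x. Grey base plate 12 mm high, from 30 mm in front of the origin to 170 mm behind, 65 mm to each side. Origin: bench point straight below the hook's seat. The hook opens to its own -x; y across, z up.
- hook_seat (a point): Inside bottom of the J hook: top of its 5 mm wire, where a hung bail rests (bail wire centre 2.5 mm higher). Moves with the hook; 282 mm above the bench when empty. Axes as the balance. The hook's back is 18 mm behind the seat and its wire comes back over the seat 56 mm above it: a bail brought from -x to over the seat at 40 mm above it, then lowered, goes in.
- hook_point (a point): Top end of the hook's upturned point on its open side: 20 mm in front of the seat (balance's -x) and 31 mm above it. Moves with the hook.
- hook (a joint): How far the hook and its white graduated barrel are drawn down, m: 0 empty (at its top stop), grows downwards, scale ends at 0.11, stop at 0.12. Spring 50 N/m, starts to move at 0.3 N; the can draws it down 33 to 91 mm by its weight. Lightly damped: a can let go before the balance carries it, or pulled lower than that, makes it bounce; the hook must never move faster than 0.1 m/s.
- tray: Shallow wooden tray, 150 (x) x 200 (y) x 18 mm high, walls and floor 6 mm, fixed. Origin: centre of its underside. The can may stand anywhere on its floor clear of the ingot.
- ingot: Steel-grey metal bar 75 (x) x 26 (y) x 12 mm lying in the tray near one end (the tray's own +y end). Origin: centre of its underside. Leave it there.
- squat_can: A similar but squat can, 70 mm diameter, 42 mm tall, its bail rising to 98 mm: not to be weighed, leave it. Origin: centre of the underside.
- bench_block: Loose steel block 64 x 64 x 20 mm, leave it. Origin: centre of the underside.
- hammer: Loose hammer about 220 mm long, lying; leave it.
- pliers: Loose small pliers about 120 mm long, 12 mm high, lying; leave them.
- flux_jar: Loose jar 52 mm diameter, 62 mm tall; leave it. Origin: centre of the underside.
- file_block: Wooden block 60 x 120 x 45 mm with four files standing in it to about 160 mm; leave it. Origin: centre of the underside.

How it is judged:
By the outcome, as a careful person would: the job done as asked, in the order asked, and still so for the second after the job is handed in, with the robot touching nothing.
It also fails if it takes over 69 s, if anything falls off the work surface, if the arm or the gripper's body presses on something with over 40 N, if the wrist force passes 120 N, or if a joint passes its speed limit or range.

## Robot

A 6-joint arm with a two-finger parallel gripper is mounted at the origin on the work surface. World frame = base frame: x ahead of the robot, y to its left, z up, the work surface at z = 0. Lengths are in m, angles in degrees, forces in N, time in s.
With the tool pointing down it reaches from about 0.375 to 0.9 m from the base axis. Payload 3.1 kg.
Tool frame: the origin (TCP) lies midway between the tips of the shut fingers; the grasp point (between the pads) lies 19 mm behind it; z points along the fingers, y is the direction in which the jaws open and shut (so a half turn about z gives the same grasp; the last joint's range is limited). The gripper opens to 87 mm and grips with 3 to 60 N. Pads are 19 mm wide; open, the fingers measure 117 mm over their backs; the gripper's body (75 mm by 190 mm) begins 51 mm behind the grasp point.
Start: joints at [-77.149, 30.224, 82.088, -0, 67.689, -10.227], TCP at [0.245, -0.575, 0.223] pointing down, gripper open.
Joint ranges: [-176.69, 176.69], [-43.24, 126.21], [12.49, 139.97], [-82, 262], [0, 151.66], [-163.58, 163.58]. Speed limits (degrees/s): [159.86, 159.86, 180, 180, 180, 180].

## Interface

Orientations are given as a 3x3 rotation matrix whose columns are the frame's x, y, z axes.
In Python, from rig import status, vision, bot, models gives the robot as it stands.
- The arm moves only by the tool send_rows, never from a script. Its argument "moves" is a list of rows, each a list of 7 numbers: the shift along the tool's x, y, z in units of 25 mm (1.0 is 25 mm), then the turn, a rotation vector about the tool's x, y, z in units of 10 degrees (1.0 is 10 degrees), then the closure, from -1 (fully open) to 1 (shut), so that 0 is half open. In form: [[dx, dy, dz, rx, ry, rz, hand], ...]. A call has 1 to 12 rows; each row shifts and turns the commanded pose from where the row before left it, along the tool's axes as they then stand; what a row does not reach is not made up. A row lasts 1/8 s, in which the tool goes at most 62.5 mm and 10.7 degrees, less where a joint would pass 70% of its speed; a pose out of reach is approached as far as the arm can. A call is refused whole if a number of a shift passes 1 or a number of a turn 1, either way. A call with a gripper value outside its range is refused whole. The fingers move at their own pace and stop on an object; the grip force is fixed at half the most. Time passes only in rows, so rows that do not move let the fingers close. It gives the time, the measured TCP pose, the force and the opening at its end, in the units of the state.
- status.read_state(): the state, without advancing time (a new reading comes with each control period).
- vision.capture(name): name is "scene" or "top"; returns a dict with "img" (384x512x3 uint8, red, green, blue), "depth" (384x512 float32, m along the optical axis (not along the pixel's ray), 0 where there is no reading), "fx", "fy", "cx", "cy" (pixels), "distortion" ([k1, k2, p1, p2, k3] as OpenCV has them; the pictures are not rectified), "pose" (4x4, takes a point from camera to world coordinates). Camera axes: x right, y up, looking along -z (the intrinsics and any distortion apply to the point x, -y, -z); pixel columns grow to the right and rows downward; lengths in m; the calibration is good to about 2 mm. A picture is of the moment at which its call begins.
- bot.hand_in(): hands the job in, once; it reports no verdict.
Trained networks look in the newest picture that a camera, given by its name, has taken for a name from the list of things; names that differ only in an ending like _2 or _b are one class to them, and where a whole thing is asked for, a point or a joint stands for the part that bears it (a point fixed in the world has none). Each returns a list of dicts, best first, with "confidence" (0 to 1); they miss things now and then, are a little off and sometimes report something else, mostly with a low value. They report only what shows in the picture. A call takes as long as a camera call.
- models.masks_of(camera, name): "mask" (384x512 bool, what is visible of it) and "extent" ([left, top, right, bottom] in pixels, round what is visible of it).
- models.landmark_of(camera, name): "point" ([column, row] in pixels: a listed point, or the origin of a listed thing).
The state is a dict: "time_s": time; "joint_positions": joint angles; "qvel": joint speeds; "tau": joint torques, N m; "position": TCP position; "tcp_rot": TCP orientation; "force": force on the tool from outside, world axes, zero at the start; "moment": the same for the moment, N m; "opening": opening from 0.0 (shut) to 1.0 (fully open).
Only numpy, scipy, OpenCV 4.12 (cv2) and the standard library are available. Lean on these libraries where they do the work, as an engineer would, in place of code of your own. Each camera call takes 0.05 s, during which the arm holds its last target.

## Working session

There is one attempt and no reset: what is moved stays moved. The work goes in short steps, Python scripts to look and compute and a tool call to move; the robot and the scene stay as the last step left them, time stands still between calls to the robot, and variables do not carry over. Pictures are saved under pics/ and viewed, and the job is handed in when it is done.

Besides the shell and the picture viewer there is one more tool, called after "Request:" in YAML: its name, and indented under it one key for each argument. send_rows: Moves the arm, as the interface text tells. Its arguments: {"type":"object","properties":{"moves":{"type":"array"}},"required":["moves"]}

```bash
ls; mkdir -p pics; python3 - <<'E'
from rig import status, vision, bot, models
import cv2, numpy as np
s=status.read_state(); print(s)
for n in ["scene","top"]:
    c=vision.capture(n); cv2.imwrite(f"pics/{n}0.png",cv2.cvtColor(cv2.resize(c["img"],(768,576)),cv2.COLOR_RGB2BGR))
    print(n,c["fx"],c["fy"],c["cx"],c["cy"],c["distortion"],np.round(c["pose"],3).tolist())
E
```

```text
pics
{'time_s': 0.0, 'joint_positions': array([-7.71490580e+01,  3.02793802e+01,  8.21579268e+01, -1.10733916e-03,
        6.76885042e+01, -1.02258431e+01]), 'qvel': array([-0.02916307, -0.11107388,  0.07163162, -0.01691674, -0.01808556,
        0.02400431]), 'tau': array([ 7.88881425e-04, -4.40038562e+01, -1.76591635e+01,  6.33549294e-02,
        5.82338660e-02, -1.58999601e-04]), 'position': array([ 0.24484578, -0.57423331,  0.22155864]), 'tcp_rot': array([[ 9.19977598e-01,  3.91970615e-01, -5.05815579e-04],
       [ 3.91970765e-01, -9.19975192e-01,  2.13683974e-03],
       [ 3.72240605e-04, -2.16410961e-03, -9.99997589e-01]]), 'force': array([ 0.24352209,  0.27229969, -0.52636437]), 'moment': array([ 0.04115693,  0.01377868, -0.00310434]), 'opening': 1.0003246699761499}
scene 422.87734911367386 422.87734911367386 251.73409277874094 186.10492273087917 [-0.15822675  0.          0.          0.          0.        ] [[-0.764, -0.408, 0.5, 1.222], [0.645, -0.5, 0.578, 0.761], [0.014, 0.764, 0.645, 1.015], [0.0, 0.0, 0.0, 1.0]]
top 486.3150990265229 486.3150990265229 260.00634263667416 190.0889140684252 [0.02377249 0.         0.         0.         0.        ] [[-0.029, 0.987, -0.158, 0.384], [-0.999, -0.034, -0.024, 0.025], [-0.029, 0.157, 0.987, 1.473], [0.0, 0.0, 0.0, 1.0]]
```

View pics/scene0.png

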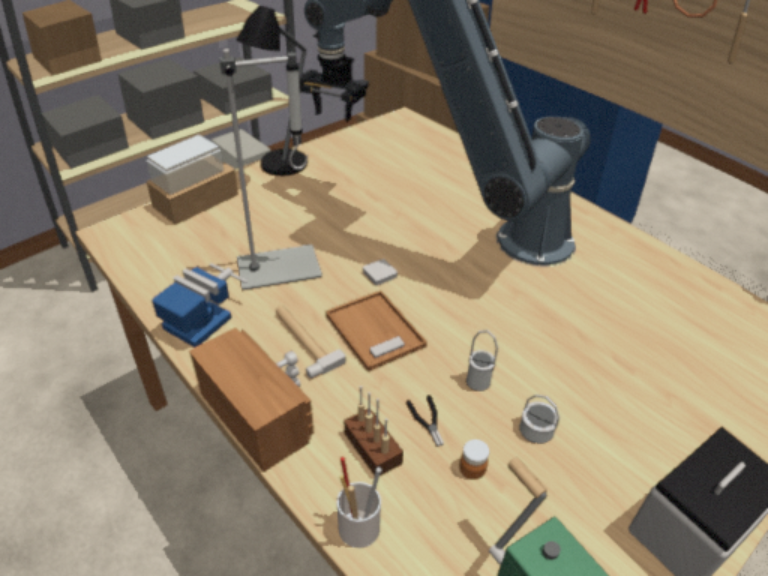

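View pics/top0.png

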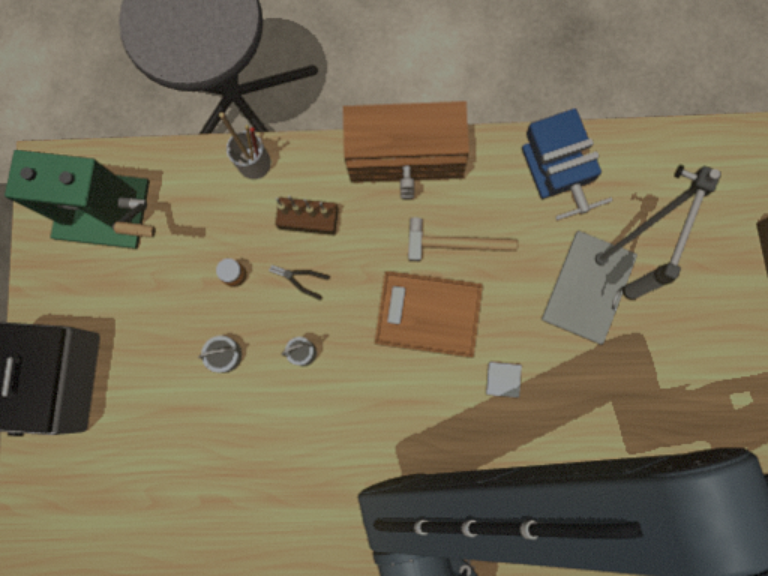

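```bash
cat > h.py <<'E'
from rig import status, vision, bot, models
import cv2, numpy as np
def ray(c,p):
    K=np.array([[c["fx"],0,c["cx"]],[0,c["fy"],c["cy"]],[0,0,1.]])
    u=cv2.undistortPoints(np.array([[p]],float),K,np.array(c["distortion"],float))[0,0]
    d=np.array([u[0],-u[1],-1.]); P=c["pose"]; return P[:3,3],P[:3,:3]@d
def onz(c,p,z):
    o,d=ray(c,p); t=(z-o[2])/d[2]; return o+t*d
def deproj(c,p,D): o,d=ray(c,p); return o+d*D
def proj(c,X):
    P=c["pose"]; q=P[:3,:3].T@(np.asarray(X,float)-P[:3,3]); q=q*[1,-1,-1]
    K=np.array([[c["fx"],0,c["cx"]],[0,c["fy"],c["cy"]],[0,0,1.]])
    return cv2.projectPoints(q.reshape(1,1,3),np.zeros(3),np.zeros(3),K,np.array(c["distortion"],float))[0][0,0]
def tri(c1,p1,c2,p2):
    o1,d1=ray(c1,p1);o2,d2=ray(c2,p2)
    d1=d1/np.linalg.norm(d1);d2=d2/np.linalg.norm(d2)
    A=np.stack([d1,-d2],1); t=np.linalg.lstsq(A,o2-o1,rcond=None)[0]
    a=o1+t[0]*d1;b=o2+t[1]*d2; return (a+b)/2,np.linalg.norm(a-b)
def cloud(c,mask):
    v,u=np.nonzero(mask&(c["depth"]>0)); D=c["depth"][v,u]
    K=np.array([[c["fx"],0,c["cx"]],[0,c["fy"],c["cy"]],[0,0,1.]])
    q=cv2.undistortPoints(np.stack([u,v],1).astype(float)[:,None],K,np.array(c["distortion"],float))[:,0]
    X=np.stack([q[:,0]*D,-q[:,1]*D,-D],1); P=c["pose"]; return X@P[:3,:3].T+P[:3,3]
E
python3 - <<'E'
from h import *
import pickle
np.set_printoptions(precision=3,suppress=True)
C={n:vision.capture(n) for n in ["scene","top"]}
L={}
for n in ["tall_can","bail_top","balance","hook_seat","hook_point","tray","ingot","squat_can","bench_block","flux_jar","file_block","hammer","pliers"]:
    for k in C:
        r=models.landmark_of(k,n)
        L[n,k]=r
        print(n,k,[(np.round(x["point"],1).tolist(),round(x["confidence"],2)) for x in r[:3]])
    a,b=L[n,"scene"],L[n,"top"]
    if a and b:print("   tri",*tri(C["scene"],a[0]["point"],C["top"],b[0]["point"]))
    for k in C:
        if L[n,k]: print("   z0",onz(C[k],L[n,k][0]["point"],0))
M={}
for n in ["tall_can","balance","hook","squat_can","tray","ingot"]:
    for k in C:
        r=models.masks_of(k,n); M[n,k]=r; print(n,k,[(np.round(x["extent"]).tolist(),round(x["confidence"],2)) for x in r[:3]])
pickle.dump((C,L,M),open("d0.pkl","wb"))
E
```

```text
tall_can scene [([320.1, 252.1], 0.73)]
tall_can top [([201.2, 233.6], 0.86)]
   tri [0.489 0.243 0.014] 0.0047606806397699035
   z0 [0.477 0.237 0.   ]
   z0 [0.491 0.243 0.   ]
bail_top scene [([326.3, 217.4], 0.72), ([252.8, 184.0], 0.15)]
bail_top top [([193.8, 228.4], 0.6)]
   tri [0.491 0.241 0.166] 0.008305164362685375
   z0 [0.345 0.143 0.   ]
   z0 [0.508 0.265 0.   ]
balance scene [([204.9, 176.7], 0.83)]
balance top [([380.8, 216.0], 0.68), ([333.9, 252.9], 0.3)]
   tri [ 0.531 -0.306 -0.007] 0.009072083429981658
   z0 [ 0.539 -0.303  0.   ]
   z0 [ 0.528 -0.302  0.   ]
hook_seat scene [([201.6, 108.7], 0.38)]
hook_seat top [([192.6, 184.0], 0.71), ([413.5, 198.6], 0.47), ([377.5, 212.3], 0.33)]
   tri [0.655 0.113 0.522] 0.24718340940632363
   z0 [ 0.252 -0.737  0.   ]
   z0 [0.645 0.268 0.   ]
hook_point scene []
hook_point top [([412.7, 204.3], 0.53)]
   z0 [ 0.56  -0.399  0.   ]
tray scene [([246.1, 219.3], 0.65)]
tray top [([283.0, 212.3], 0.88), ([413.3, 197.9], 0.6)]
   tri [ 0.557 -0.016  0.001] 0.023956805128444243
   z0 [ 0.564 -0.026  0.   ]
   z0 [ 0.548 -0.007
[... 1410 characters left out ...]
.267 0.   ]
tall_can scene [([312.0, 233.0, 331.0, 263.0], 0.7)]
tall_can top [([189.0, 223.0, 208.0, 245.0], 0.9)]
balance scene [([143.0, 34.0, 215.0, 192.0], 0.63)]
balance top [([357.0, 113.0, 481.0, 227.0], 0.76)]
hook scene []
hook top [([275.0, 146.0, 344.0, 174.0], 0.74), ([410.0, 197.0, 414.0, 204.0], 0.53)]
squat_can scene [([348.0, 264.0, 375.0, 297.0], 0.77)]
squat_can top [([131.0, 225.0, 161.0, 250.0], 0.73)]
tray scene [([213.0, 194.0, 285.0, 247.0], 0.96)]
tray top [([249.0, 183.0, 321.0, 239.0], 0.71), ([180.0, 179.0, 221.0, 203.0], 0.49), ([259.0, 190.0, 271.0, 215.0], 0.24)]
ingot scene [([251.0, 225.0, 268.0, 237.0], 0.67)]
ingot top [([259.0, 193.0, 272.0, 218.0], 0.73)]
```

```bash
python3 - <<'E'
from h import *
import pickle
C,L,M=pickle.load(open("d0.pkl","rb"))
def crop(k,x0,y0,x1,y1,s):
    return cv2.resize(C[k]["img"][y0:y1,x0:x1,::-1],None,fx=s,fy=s,interpolation=cv2.INTER_CUBIC)
cv2.imwrite("pics/zb.png",np.hstack([crop("scene",135,25,225,200,3.4),crop("top",350,100,490,240,4)[:560,:][:595] if 0 else cv2.resize(crop("top",350,100,490,240,4),(480,595))]))
cv2.imwrite("pics/zc.png",np.hstack([crop("scene",300,210,345,270,9),crop("top",180,210,225,270,9)]))
print(C["top"]["depth"][195:206,408:418])
E
```

```text
[[1.4625728 1.4625868 1.4614844 1.1926451 1.1872854 1.18619   1.4702843
  1.1033301 1.0918386 1.0897126]
 [1.4630929 1.4658954 1.4634494 1.1872358 1.1921387 1.4662702 1.4678932
  1.4717476 1.099653  1.0874405]
 [1.4617513 1.4676906 1.190546  1.1932923 1.4645035 1.4643252 1.4669579
  1.471803  1.0985702 1.0960253]
 [1.4588132 1.4596705 1.1875911 1.1897563 1.4655168 1.4617941 1.4772654
  1.4779459 1.4777032 1.1025778]
 [1.4586132 1.1935077 1.1933353 1.1910819 1.4618375 1.4647235 1.4721681
  1.472802  1.474648  1.4672024]
 [1.4599599 1.1903849 1.1941957 1.4582554 1.4580508 1.463398  1.471153
  1.4713604 1.4753469 1.4755595]
 [1.1941319 1.1890033 1.1901183 1.467101  1.4605795 1.4732702 1.470667
  1.4693593 1.479262  1.46903  ]
 [1.193068  1.1892719 1.458581  1.4563317 1.4654294 1.4684026 1.4746536
  1.4708375 1.4724138 1.4796402]
 [1.1869643 1.18333   1.464726  1.4624878 1.4616199 1.472916  1.4717039
  1.4704738 1.4724168 1.473163 ]
 [1.1792681 1.1811596 1.4613795 1.4598166 1.4730619 1.4810152 1.476322
  1.4681065 1.4646448 1.4770561]
 [1.1745809 1.165663  1.1603029 1.4556127 1.4769315 1.4731317 1.4668776
  1.4720529 1.471722  1.4735583]]
```

View pics/zb.png

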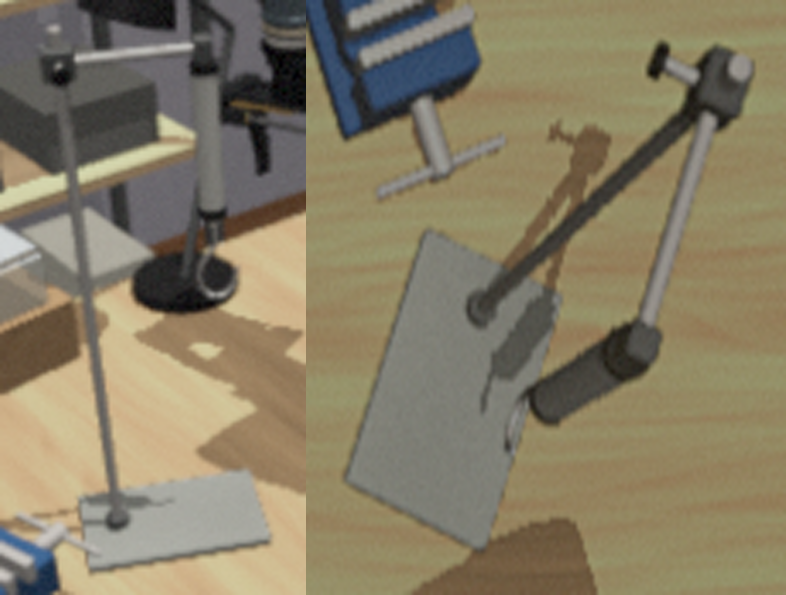

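View pics/zc.png

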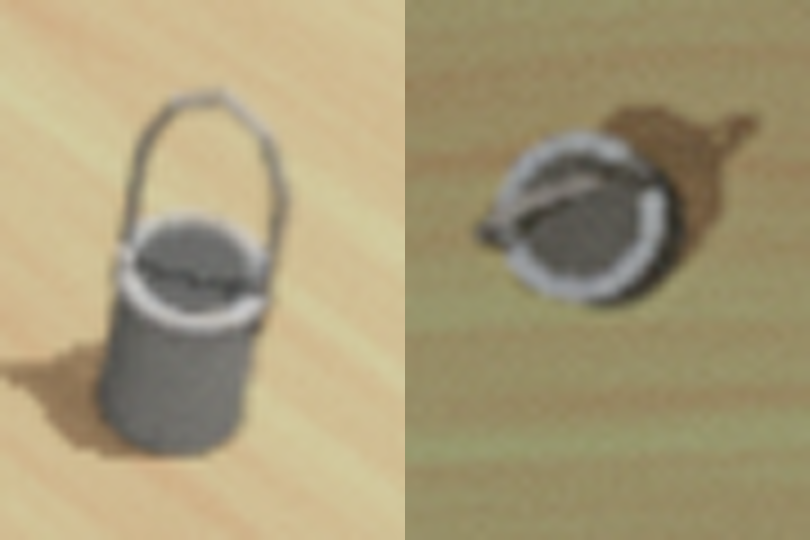

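```bash
cat > fit.py <<'E'
from h import *
import pickle
from scipy.optimize import least_squares
np.set_printoptions(precision=4,suppress=True)
C,L,M=pickle.load(open("d0.pkl","rb"))
def mask_pts(k,n): return M[n,k][0]["mask"]
# can centre from lid
print("lid tri",tri(C["scene"],(321.9,240.0),C["top"],(200.0,233.9)))
print(onz(C["scene"],(321.9,240.0),.068),onz(C["top"],(200.0,233.9),.068))
# bail
p=tri(C["scene"],(323.9,220.3),C["top"],(180+(550-405)/9,210+190/9)); print("peak",p, onz(C["scene"],(323.9,220.3),.15))
# plate corners
def tc(x,y): return (350+(x-306)/480*140,100+y/4.25)
def sc(x,y): return (135+x/3.4,25+y/3.4)
obs=[("top",tc(427,230),(0.17,0.065,.012)),("top",tc(562,297),(.17,-.065,.012)),("top",tc(484,549),(-.03,-.065,.012)),("top",tc(346,481),(-.03,.065,.012)),
("top",tc(481,307),(.13,0,.02)),("scene",sc(117,518),(.13,0,.02)),
("scene",sc(80,495),(.17,.065,.012)),("scene",sc(250,470),(.17,-.065,.012))]
for k,p,m in obs: print(k,np.round(p,1),onz(C[k],p,m[2]))
E
python3 fit.py
```

```text
lid tri (array([0.4848, 0.2386, 0.0633]), np.float64(0.003967637659006361))
[0.4872 0.2426 0.068 ] [0.4858 0.2363 0.068 ]
peak (array([0.4873, 0.2358, 0.1474]), np.float64(0.002079056151019633)) [0.4888 0.2381 0.15  ]
top [385.3 154.1] [ 0.7152 -0.3253  0.012 ]
top [424.7 169.9] [ 0.662  -0.4397  0.012 ]
top [401.9 229.2] [ 0.4851 -0.3583  0.012 ]
top [361.7 213.2] [ 0.5366 -0.2426  0.012 ]
top [401.  172.2] [ 0.6558 -0.3665  0.02  ]
scene [169.4 177.4] [ 0.6576 -0.3635  0.02  ]
scene [158.5 170.6] [ 0.6639 -0.435   0.012 ]
scene [208.5 163.2] [ 0.4869 -0.3505  0.012 ]
```

```bash
cat > fit2.py <<'E'
from h import *
import pickle
np.set_printoptions(precision=4,suppress=True)
C,L,M=pickle.load(open("d0.pkl","rb"))
o=np.array([.538,-.311]); a=np.deg2rad(-24.8); x=np.array([np.cos(a),np.sin(a)]); y=np.array([-x[1],x[0]])
for k in C:
    m=np.zeros((384,512),bool)
    if k=="top": m[150:240,380:460]=1
    else: m[30:120,180:215]=1
    P=cloud(C[k],m)
    loc=np.c_[(P[:,:2]-o)@x,(P[:,:2]-o)@y,P[:,2]]
    for lo,hi in [(.27,.29),(.29,.31),(.31,.34),(.34,.365),(.38,.42),(.42,.46),(.46,.5),(.5,.53)]:
        s=loc[(loc[:,2]>lo)&(loc[:,2]<hi)&(np.abs(loc[:,0])<.06)&(np.abs(loc[:,1])<.06)]
        if len(s): print(k,lo,hi,len(s),s.min(0),s.mean(0),s.max(0))
def ov(k,segs,crop,s,fn,colr=(0,0,255)):
    x0,y0,x1,y1=crop
    im=cv2.resize(C[k]["img"][y0:y1,x0:x1,::-1],None,fx=s,fy=s,interpolation=cv2.INTER_CUBIC).copy()
    for seg in segs:
        q=np.array([(proj(C[k],X)-[x0,y0]+.5)*s for X in seg]).astype(np.int32)
        cv2.polylines(im,[q],False,colr,1)
    return im
def B(u,v,z): p=o+u*x+v*y; return [p[0],p[1],z]
pl=[B(*q,.012) for q in[(-.03,.065),(.17,.065),(.17,-.065),(-.03,-.065),(-.03,.065)]]
t=np.linspace(0,np.pi,12)
segs=[pl,[B(.13,0,.012),B(.13,0,.54),B(0,0,.54),B(0,0,.37)],[B(-.02,0,.313),B(-.02,0,.295),B(0,0,.282),B(.018,0,.297),B(.018,0,.32),B(0,0,.338)]]
a1=ov("scene",segs,(135,25,225,200),3.4,""); b1=ov("top",segs,(350,100,490,240),4.25,"")
cv2.imwrite("pics/ovb3.png",np.hstack([a1,b1[:a1.shape[0]]]))
c0=np.array([.487,.2385])
for yaw in [10,]: pass
import sys
yaw=np.deg2rad(float(sys.argv[1])); cx,cy=float(sys.argv[2]),float(sys.argv[3])
def K(u,v,z): return [cx+u*np.cos(yaw)-v*np.sin(yaw),cy+u*np.sin(yaw)+v*np.cos(yaw),z]
th=np.linspace(0,2*np.pi,30)
segs=[[K(.026*np.cos(q),.026*np.sin(q),z) for q in th] for z in(0,.068)]+[[K(0,.025,.06),K(0,.025,.12),K(0,.016,.14),K(0,0,.15),K(0,-.016,.14),K(0,-.025,.12),K(0,-.025,.06)]]
cv2.imwrite("pics/ovc_%s.png"%sys.argv[4],np.hstack([ov("scene",segs,(300,210,345,270),9,""),ov("top",segs,(180,210,225,270),9,"")]))
E
python3 fit2.py 0 .487 .2385 a
```

```text
scene 0.27 0.29 12 [-0.0097 -0.0045  0.2797] [0.0007 0.0015 0.2833] [0.0115 0.0087 0.2879]
scene 0.29 0.31 20 [-0.0201 -0.0051  0.2907] [0.0019 0.0016 0.2993] [0.0207 0.0093 0.3099]
scene 0.31 0.34 18 [-0.0216 -0.0027  0.3108] [0.0062 0.001  0.3238] [0.0195 0.0081 0.3384]
scene 0.34 0.365 10 [-0.0072 -0.0002  0.3416] [0.0015 0.0027 0.3559] [0.0093 0.008  0.3646]
scene 0.38 0.42 87 [-0.0106 -0.0021  0.38  ] [0.0026 0.0106 0.3997] [0.0139 0.0175 0.42  ]
scene 0.42 0.46 93 [-0.0106 -0.0004  0.4202] [0.0029 0.0096 0.4395] [0.0146 0.0163 0.4599]
scene 0.46 0.5 95 [-0.0105 -0.0003  0.4601] [0.0034 0.0095 0.48  ] [0.0151 0.0179 0.4999]
scene 0.5 0.53 76 [-0.0094 -0.006   0.5006] [0.0025 0.0092 0.5163] [0.0144 0.0164 0.5295]
top 0.27 0.29 22 [-0.0101 -0.0027  0.2797] [ 0.0022 -0.0003  0.2844] [0.0143 0.0015 0.2897]
top 0.29 0.31 13 [-0.019  -0.0013  0.2904] [0.0037 0.0008 0.2985] [0.0189 0.0018 0.3092]
top 0.31 0.34 5 [-0.0216 -0.0025  0.3108] [-0.0135  0.      0.3129] [0.0143 0.0014 0.3158]
top 0.38 0.42 69 [-0.0132 -0.009   0.3806] [-0.0075  0.0059  0.3996] [0.005  0.0128 0.4199]
top 0.42 0.46 76 [-0.0129 -0.0082  0.4202] [-0.0073  0.0058  0.4404] [0.0077 0.0128 0.4598]
top 0.46 0.5 80 [-0.013  -0.0073  0.4602] [-0.0074  0.0059  0.4796] [0.0055 0.0125 0.4992]
top 0.5 0.53 93 [-0.0142 -0.012   0.5003] [-0.0069  0.0054  0.5186] [0.0112 0.0136 0.5298]
```

View pics/ovb3.png

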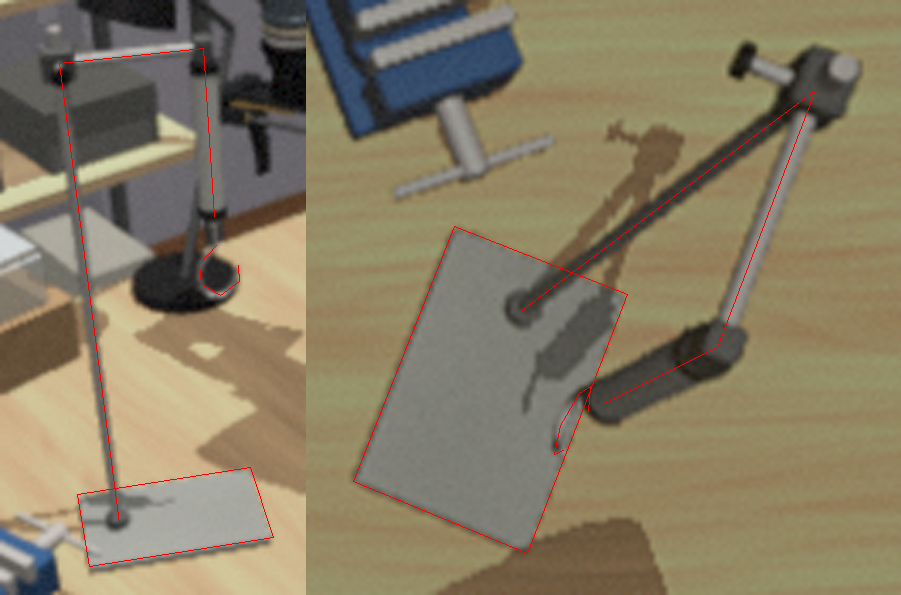

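View pics/ovc_a.png

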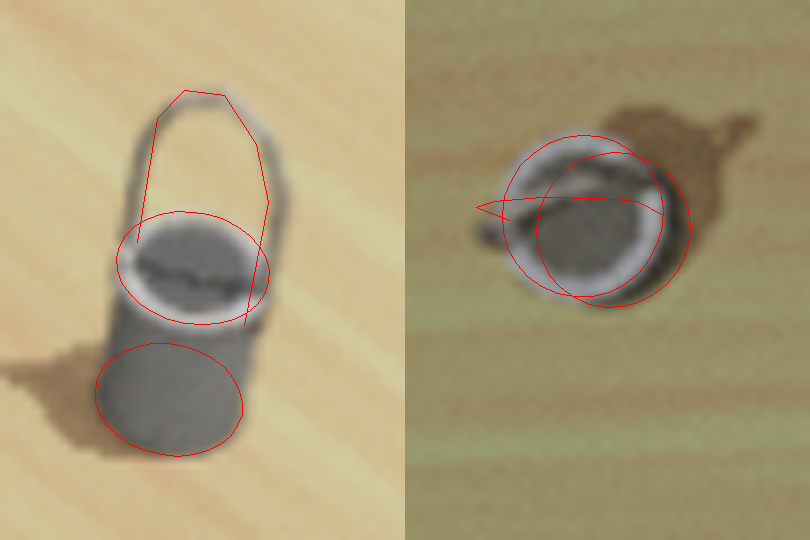

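```bash
python3 fit2.py 20 .4865 .238 b|tail -1;python3 fit2.py 27 .4865 .238 c|tail -1; python3 -c "
import cv2,numpy as np
cv2.imwrite('pics/bc.png',cv2.resize(np.vstack([cv2.imread('pics/ovc_b.png'),cv2.imread('pics/ovc_c.png')])[:, :],None,fx=.55,fy=.55))
cv2.imwrite('pics/bc2.png',np.hstack([cv2.imread('pics/ovc_b.png')[:,:405],cv2.imread('pics/ovc_c.png')[:,:405]]))"
```

```text
top 0.5 0.53 93 [-0.0142 -0.012   0.5003] [-0.0069  0.0054  0.5186] [0.0112 0.0136 0.5298]
top 0.5 0.53 93 [-0.0142 -0.012   0.5003] [-0.0069  0.0054  0.5186] [0.0112 0.0136 0.5298]
```

View pics/ovc_b.png

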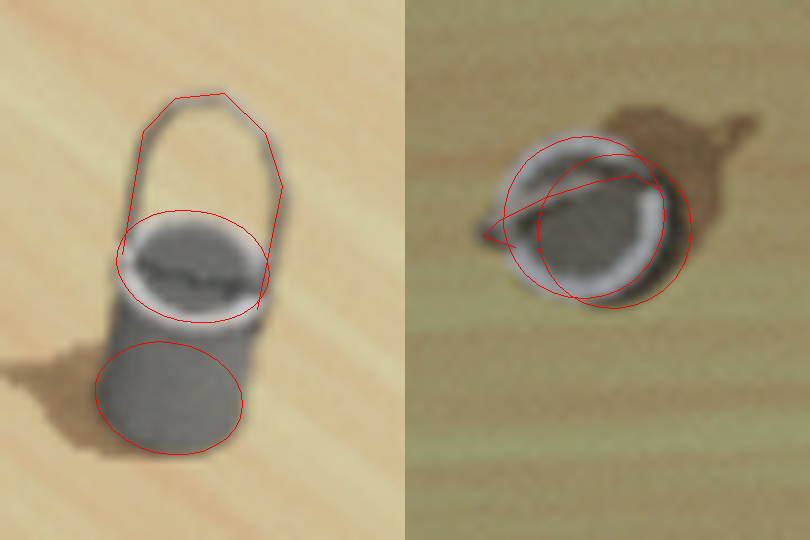

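View pics/ovc_c.png

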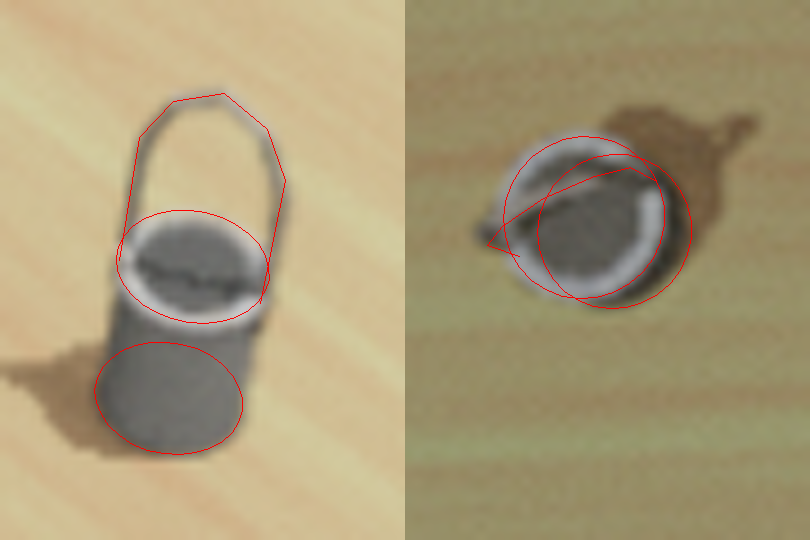

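```bash
cat > plan.py <<'E'
from h import *
import json
from scipy.spatial.transform import Rotation as R
np.set_printoptions(precision=4,suppress=True)
def tilt(yawdeg,lean):
    a=np.deg2rad(yawdeg);t=np.deg2rad(lean)
    xc=np.array([np.cos(a),np.sin(a),0]);yc=np.array([-np.sin(a),np.cos(a),0]);z=np.array([0,0,1.])
    return np.stack([np.cos(t)*xc+np.sin(t)*z,-yc,np.sin(t)*xc-np.cos(t)*z],1)
def plan(p0,R0,p1,R1,n,hand):
    """n rows, straight, equal turn; rounded to .01"""
    p=np.array(p0,float);Rc=np.array(R0,float);rows=[]
    for i in range(n):
        k=n-i
        want=p+(np.array(p1)-p)/k
        d=Rc.T@(want-p)/.025
        rv=R.from_matrix(Rc.T@R1).as_rotvec(degrees=True)/k/10
        d=np.round(d,2);rv=np.round(rv,2)
        rows.append([*d.tolist(),*rv.tolist(),hand])
        p=p+Rc@d*.025; Rc=Rc@R.from_rotvec(rv*10,degrees=True).as_matrix()
    m=np.abs(np.array(rows)[:,:6]).max()
    print("max",m,"end",p,"| err",p-np.array(p1)); 
    for j in range(0,n,12): print(str([[v if v else 0 for v in r] for r in rows[j:j+12]]).replace(" ",""))
    return p,Rc
def st():
    s=status.read_state(); print("t",round(s["time_s"],2),"p",s["position"],"q",np.round(s["joint_positions"],1),"F",np.round(s["force"],2),"op",round(s["opening"],3)); return s
E
python3 - <<'E'
from plan import *
s=st()
p,Rc=s["position"],s["tcp_rot"]
R0=tilt(21,0)
p,Rc=plan(p,Rc,[.33,-.28,.33],tilt(22.5,0),14,-1)
p,Rc=plan(p,Rc,[.40,.12,.33],tilt(21,15),18,-1)
E
```

```text
t 2.1 p [ 0.245  -0.575   0.2226] q [-77.1  30.2  82.1   0.   67.7 -10.2] F [-0.32  0.18 -0.09] op 1.001
max 0.69 end [ 0.3301 -0.28    0.3301] | err [0.0001 0.     0.0001]
[[0.55,-0.68,-0.31,0,0,0,-1],[0.55,-0.68,-0.31,0,0,0,-1],[0.55,-0.68,-0.31,0,0,0,-1],[0.55,-0.68,-0.31,0,0,0.01,-1],[0.55,-0.68,-0.31,0,0,0,-1],[0.55,-0.68,-0.31,0,0,0.01,-1],[0.55,-0.68,-0.3,0,0,0,-1],[0.55,-0.68,-0.31,0,0,0.01,-1],[0.55,-0.68,-0.3,0,0,0,-1],[0.55,-0.68,-0.31,0,0,0.01,-1],[0.55,-0.69,-0.3,0,0,0,-1],[0.56,-0.69,-0.31,0,0,0.01,-1]]
[[0.55,-0.69,-0.3,0,0,0,-1],[0.56,-0.68,-0.31,0,0,0.01,-1]]
max 0.78 end [0.4    0.1199 0.33  ] | err [ 0.     -0.0001 -0.    ]
[[0.48,-0.76,0,0,0.08,0.01,-1],[0.48,-0.76,0.01,0,0.08,0.01,-1],[0.48,-0.76,0.01,0,0.08,0.01,-1],[0.48,-0.76,0.02,0,0.08,0.01,-1],[0.48,-0.77,0.03,0,0.08,0.01,-1],[0.48,-0.77,0.03,0,0.08,0.01,-1],[0.47,-0.77,0.04,0,0.09,0.01,-1],[0.47,-0.77,0.05,0,0.08,0.01,-1],[0.47,-0.77,0.05,0,0.09,0.01,-1],[0.47,-0.77,0.06,0,0.08,0.01,-1],[0.47,-0.77,0.07,0,0.09,0.01,-1],[0.46,-0.77,0.08,0,0.08,0.01,-1]]
[[0.46,-0.77,0.08,0,0.09,0,-1],[0.46,-0.77,0.09,0,0.08,0.01,-1],[0.46,-0.77,0.1,0,0.09,0,-1],[0.45,-0.77,0.1,-0.01,0.08,0.01,-1],[0.45,-0.78,0.11,0,0.09,0,-1],[0.45,-0.77,0.11,-0.01,0.08,0.01,-1]]
```

Request:
send_rows:
  moves:
    - [0.55,-0.68,-0.31,0,0,0,-1]
    - [0.55,-0.68,-0.31,0,0,0,-1]
    - [0.55,-0.68,-0.31,0,0,0,-1]
    - [0.55,-0.68,-0.31,0,0,0,-1]
    - [0.55,-0.68,-0.31,0,0,0,-1]
    - [0.55,-0.68,-0.31,0,0,0,-1]
    - [0.55,-0.68,-0.31,0,0,0,-1]
    - [0.55,-0.68,-0.31,0,0,0,-1]
    - [0.55,-0.68,-0.31,0,0,0,-1]
    - [0.55,-0.68,-0.31,0,0,0,-1]
    - [0.55,-0.68,-0.31,0,0,0,-1]
    - [0.55,-0.68,-0.31,0,0,0,-1]

```text
time_s: 3.6
position: [0.3172, -0.3212, 0.3161]
tcp_rot: [[0.92, 0.392, 0.0], [0.392, -0.92, -0.0], [0.0, 0.0, -1.0]]
force: [-0.0, -0.0, 0.1]
opening: 1.001
```

Request:
send_rows:
  moves:
    - [0.55,-0.68,-0.31,0,0,0,-1]
    - [0.55,-0.68,-0.31,0,0,0,-1]
    - [0.48,-0.76,0,0,0.08,0,-1]
    - [0.48,-0.76,0,0,0.08,0,-1]
    - [0.48,-0.76,0,0,0.08,0,-1]
    - [0.48,-0.76,0,0,0.08,0,-1]
    - [0.48,-0.76,0,0,0.08,0,-1]
    - [0.48,-0.76,0,0,0.08,0,-1]
    - [0.48,-0.76,0.03,0,0.08,0,-1]
    - [0.48,-0.76,0.03,0,0.08,0,-1]
    - [0.48,-0.76,0.05,0,0.08,0,-1]
    - [0.48,-0.76,0.05,0,0.08,0,-1]

```text
time_s: 5.1
position: [0.3647, -0.0572, 0.3346]
tcp_rot: [[0.911, 0.392, 0.129], [0.388, -0.92, 0.055], [0.14, -0.0, -0.99]]
force: [-0.6, -0.9, -0.4]
opening: 1.003
```

```bash
python3 - <<'E'
from plan import *
s=st(); Rt=tilt(21,44)
G=np.array([.4865,.2385,.037])
print(s["tcp_rot"])
p,Rc=plan(s["position"],s["tcp_rot"],G+(.019-.12)*Rt[:,2],Rt,16,-1)
E
```

```text
t 5.1 p [ 0.3647 -0.0572  0.3346] q [-32.3  -2.5 109.7   7.1  68.4  32.3] F [-0.63 -0.9  -0.37] op 1.003
[[ 0.911   0.3918  0.1287]
 [ 0.3879 -0.9201  0.0552]
 [ 0.14   -0.0003 -0.9901]]
max 0.68 end [0.421  0.2134 0.1098] | err [0.     0.0001 0.0001]
[[0.31,-0.57,0.61,-0.01,0.22,0.01,-1],[0.29,-0.57,0.62,-0.01,0.22,0.01,-1],[0.26,-0.57,0.63,-0.01,0.23,0.01,-1],[0.24,-0.57,0.64,-0.01,0.22,0.01,-1],[0.21,-0.57,0.65,0,0.23,0.01,-1],[0.18,-0.57,0.66,-0.01,0.22,0.01,-1],[0.16,-0.58,0.66,0,0.23,0.01,-1],[0.13,-0.58,0.67,-0.01,0.22,0.01,-1],[0.1,-0.58,0.67,0,0.23,0.01,-1],[0.07,-0.58,0.68,-0.01,0.22,0.01,-1],[0.05,-0.58,0.68,-0.01,0.23,0.02,-1],[0.02,-0.58,0.68,0,0.22,0.01,-1]]
[[-0.01,-0.58,0.67,-0.01,0.23,0.02,-1],[-0.04,-0.58,0.67,0,0.22,0.01,-1],[-0.07,-0.57,0.67,-0.01,0.23,0.02,-1],[-0.09,-0.58,0.67,0,0.22,0.01,-1]]
```

Request:
send_rows:
  moves:
    - [0.31,-0.57,0.61,-0.01,0.22,0.01,-1]
    - [0.29,-0.57,0.62,-0.01,0.22,0.01,-1]
    - [0.26,-0.57,0.63,-0.01,0.23,0.01,-1]
    - [0.24,-0.57,0.64,-0.01,0.22,0.01,-1]
    - [0.21,-0.57,0.65,0,0.23,0.01,-1]
    - [0.18,-0.57,0.66,-0.01,0.22,0.01,-1]
    - [0.16,-0.58,0.66,0,0.23,0.01,-1]
    - [0.13,-0.58,0.67,-0.01,0.22,0.01,-1]
    - [0.1,-0.58,0.67,0,0.23,0.01,-1]
    - [0.07,-0.58,0.68,-0.01,0.22,0.01,-1]
    - [0.05,-0.58,0.68,-0.01,0.23,0.02,-1]
    - [0.02,-0.58,0.68,0,0.22,0.01,-1]

```text
time_s: 6.6
position: [0.4053, 0.1334, 0.1832]
tcp_rot: [[0.774, 0.381, 0.505], [0.313, -0.924, 0.218], [0.55, -0.01, -0.835]]
force: [0.4, -0.6, 0.3]
opening: 1.003
```

Request:
send_rows:
  moves:
    - [-0.01,-0.58,0.67,-0.01,0.23,0.02,-1]
    - [-0.04,-0.58,0.67,0,0.22,0.01,-1]
    - [-0.07,-0.57,0.67,-0.01,0.23,0.02,-1]
    - [-0.09,-0.58,0.67,0,0.22,0.01,-1]
    - [0,0,0,0,0,0,-1]

```text
time_s: 7.22
position: [0.427, 0.2019, 0.142]
tcp_rot: [[0.713, 0.382, 0.588], [0.275, -0.924, 0.267], [0.645, -0.028, -0.763]]
force: [0.2, 0.1, 0.8]
opening: 1.002
```

```bash
python3 - <<'E'
from plan import *
c=vision.capture("top");d=vision.capture("scene")
s=st(); Rt=tilt(21,44)
G=np.array([.4865,.2385,.037])
print(s["tcp_rot"]-Rt)
p,Rc=plan(s["position"],s["tcp_rot"],G+.019*Rt[:,2],Rt,10,-1)
cv2.imwrite("pics/pre.png",np.hstack([cv2.resize(d["img"][180:300,260:400,::-1],None,fx=4,fy=4)[:,:400],cv2.resize(c["img"][190:310,160:260,::-1],None,fx=4,fy=4)]))
E
```

```text
t 7.33 p [0.4272 0.201  0.1431] q [  2.   30.4 139.9 152.1  31.6 -80.6] F [-0.25 -0.29 -0.65] op 1.002
[[ 0.0401  0.0227 -0.0583]
 [ 0.0165  0.0094  0.0169]
 [-0.0479 -0.0273 -0.0429]]
max 0.58 end [0.4988 0.2432 0.0235] | err [-0.     -0.      0.0001]
[[-0.06,-0.03,0.58,-0.02,0.04,0,-1],[-0.06,-0.04,0.58,-0.02,0.04,0,-1],[-0.07,-0.04,0.58,-0.02,0.04,0,-1],[-0.07,-0.04,0.58,-0.02,0.04,0,-1],[-0.08,-0.04,0.58,-0.02,0.04,0,-1],[-0.08,-0.04,0.57,-0.02,0.03,0,-1],[-0.08,-0.05,0.57,-0.02,0.04,0,-1],[-0.09,-0.05,0.58,-0.02,0.03,0,-1],[-0.09,-0.05,0.57,-0.03,0.04,0,-1],[-0.09,-0.05,0.57,-0.02,0.03,0,-1]]
```

View pics/pre.png

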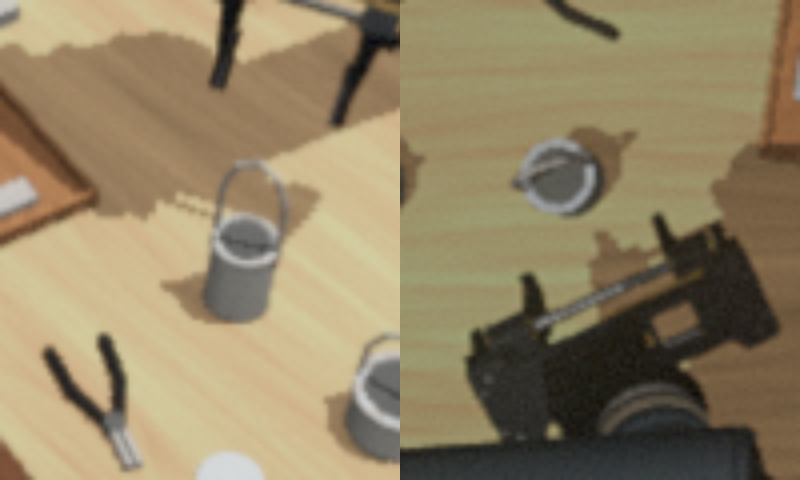

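```bash
cat > kin.py <<'E'
from plan import *
from scipy.optimize import least_squares
def wr(q):
    q=np.deg2rad(q); 
    A=R.from_euler('z',q[0])*R.from_euler('y',q[1]+q[2])
    W=A*R.from_euler('z',q[3])*R.from_euler('y',q[4])
    return A.as_matrix(),W.as_matrix()
def fk(q,P,S=None):
    h,r0,lat,L1,L2,e,d=P
    a,b=np.deg2rad(q[1]),np.deg2rad(q[1]+q[2])
    wc=np.array([r0+L1*np.sin(a)+L2*np.sin(b)+e*np.cos(b),lat,h+L1*np.cos(a)+L2*np.cos(b)-e*np.sin(b)])
    wc=R.from_euler('z',q[0],degrees=True).apply(wc)
    W=wr(q)[1]
    return wc+d*W[:,2],W[:,2]
D=[([-77.149,30.2238,82.0877,0,67.6885],[.245,-.575,.2227]),
([-32.3,-2.5,109.7,7.1,68.4],[.3647,-.0572,.3346]),([2,30.4,139.9,152.1,31.6],[.4272,.2010,.1431])]
ZT=[[0,0,-1],[.1287,.0552,-.9901],None]
if __name__=="__main__":
    for q,p in D: print(wr(q)[1][:,2])
    s=st();q=s["joint_positions"];print(s["tcp_rot"])
    A,W=wr(q);print("j6 check",R.from_matrix(W.T@s["tcp_rot"]).as_euler('zyx',degrees=True),q[5])
    f=lambda P:np.concatenate([fk(np.array(q),P)[0]-p for q,p in D]+[.05*(P-np.array([.3,0,.1,.4,.4,0,.2]))*[.1,1,.1,.1,.1,1,.1]])
    r=least_squares(f,[.3,0,.1,.4,.4,0,.2]);print(r.x,r.fun[:9])
E
python3 kin.py
```

```text
[ 0.  0. -1.]
[ 0.128   0.055  -0.9902]
[ 0.591   0.266  -0.7615]
t 7.33 p [0.4272 0.201  0.1431] q [  2.   30.4 139.9 152.1  31.6 -80.6] F [-0.25 -0.29 -0.65] op 1.002
[[ 0.7117  0.381   0.5902]
 [ 0.2743 -0.9242  0.2659]
 [ 0.6468 -0.0273 -0.7622]]
j6 check [9.3856 0.     0.    ] -80.61439330940901
[0.2724 0.0001 0.1113 0.5874 0.3913 0.1131 0.3039] [ 0.0003  0.0003  0.0002 -0.0001 -0.0002  0.      0.0002 -0.0001 -0.0002]
```

```bash
cat > ik.py <<'E'
from kin import *
P=np.array([0.2724,0.0001,0.1113,0.5874,0.3913,0.1131,0.3039])
LO=np.array([-176,-43,12.5,-82,0,-163]);HI=np.array([176,126,139.9,262,151,163])
def ik(p,Rm,seeds=None):
    out=[]
    def f(q):
        pp,_=fk(q,P);W=wr(q)[1]@R.from_euler('z',q[5]+90,degrees=True).as_matrix()
        return np.concatenate([(pp-p)*10,(R.from_matrix(W.T@Rm).as_rotvec())])
    for j4 in (0,60,120,180,240):
      for j6 in (-90,0,90):
        r=least_squares(f,[np.degrees(np.arctan2(p[1],p[0]))-15,20,110,j4,40,j6],bounds=(LO,HI),x_scale=30)
        if r.cost<1e-7 and not any(np.abs(r.x-o).max()<1 for o in out): out.append(r.x)
    return out
def best(p,Rm):
    p=np.array(p,float)
    def f(q):
        pp,_=fk(q,P);W=wr(q)[1]@R.from_euler('z',q[5]+90,degrees=True).as_matrix()
        return np.concatenate([(pp-p)*10,(R.from_matrix(W.T@Rm).as_rotvec())])
if __name__=="__main__":
    for lean in (35,40,45):
        for nm,o,yaw in [("can",(.4865,.2385,.0),21),("canlift",(.4865,.2385,.1),21),("hookhi",(.539,-.311,.175),-24.8),("hookseat",(.539,-.311,.1345),-24.8),("hooklo",(.539,-.311,.05),-24.8),("trayfloor",(.55,-.04,.006),-24.8),("trayfloor10",(.55,-.04,.006),-7)]:
            Rt=tilt(yaw,lean); p=np.array(o)+[0,0,.037]+.019*Rt[:,2]
            print(lean,nm,[np.round(x).astype(int).tolist() for x in ik(p,Rt)])
E
python3 ik.py
```

```text
35 can [[11, 47, 126, 168, 29, -88]]
35 canlift [[11, 31, 125, 152, 12, -70]]
35 hookhi [[-46, 25, 110, 47, 16, 27]]
35 hookseat [[-46, 30, 112, 67, 13, 6]]
35 hooklo [[-46, 40, 114, 122, 14, -50]]
35 trayfloor [[-12, 46, 123, 198, 24, -96]]
35 trayfloor10 [[-20, 46, 125, 164, 26, -86]]
40 can [[11, 50, 129, 170, 40, -90]]
40 canlift [[11, 34, 128, 162, 22, -81]]
40 hookhi [[-47, 26, 113, 79, 14, -6]]
40 hookseat [[-47, 31, 115, 105, 14, -33]]
40 hooklo [[-47, 42, 117, 139, 22, -69]]
40 trayfloor [[-11, 48, 125, 196, 34, -93]]
40 trayfloor10 [[-20, 49, 128, 166, 37, -89]]
45 can [[10, 54, 132, 170, 51, -91]]
45 canlift [[10, 36, 131, 166, 33, -86]]
45 hookhi [[-48, 27, 117, 111, 17, -39]]
45 hookseat [[-48, 32, 118, 129, 21, -57]]
45 hooklo [[-48, 44, 120, 147, 31, -78]]
45 trayfloor [[-11, 52, 128, 194, 44, -90]]
45 trayfloor10 [[-21, 53, 131, 167, 48, -91]]
```

Request:
send_rows:
  moves:
    - [-0.06,-0.03,0.58,-0.03,0.04,0,-1]
    - [-0.06,-0.04,0.58,-0.03,0.04,0,-1]
    - [-0.07,-0.04,0.58,-0.03,0.04,0,-1]
    - [-0.07,-0.04,0.58,-0.03,0.04,0,-1]
    - [-0.08,-0.04,0.58,-0.02,0.04,0,-1]
    - [-0.08,-0.04,0.57,-0.02,0.03,0,-1]

```text
time_s: 8.07
position: [0.4719, 0.2252, 0.0719]
tcp_rot: [[0.686, 0.362, 0.631], [0.262, -0.932, 0.25], [0.679, -0.006, -0.734]]
force: [0.5, -0.2, 0.4]
opening: 0.997
```

```bash
python3 - <<'E'
from plan import *
s=st(); Rt=tilt(21,44)
G=np.array([.4865,.2385,.037])
print(s["tcp_rot"]-Rt)
p,Rc=plan(s["position"],s["tcp_rot"],G+.019*Rt[:,2],Rt,6,-1)
E
```

```text
t 8.07 p [0.4719 0.2252 0.0719] q [  7.5  45.8 135.9 166.4  44.3 -90.1] F [ 0.47 -0.24  0.38] op 0.997
[[ 0.0142  0.0037 -0.0171]
 [ 0.0043  0.0014  0.0009]
 [-0.0156 -0.0059 -0.0148]]
max 0.38 end [0.4988 0.2433 0.0234] | err [-0.      0.0001  0.    ]
[[-0.07,-0.04,0.38,-0.01,0.02,0,-1],[-0.07,-0.05,0.38,-0.01,0.02,0,-1],[-0.07,-0.05,0.38,-0.01,0.02,0,-1],[-0.07,-0.05,0.38,0,0.02,0,-1],[-0.06,-0.04,0.38,0,0.02,0,-1],[-0.07,-0.05,0.38,-0.01,0.02,-0.01,-1]]
```

Request:
send_rows:
  moves:
    - [-0.2,-0.14,0.1,-0.01,0.06,0,-1]
    - [-0.2,-0.14,0.1,-0.01,0.06,0,-1]
    - [0,0,0.42,0,0,0,-1]
    - [0,0,0.42,0,0,0,-1]
    - [0,0,0.42,0,0,0,-1]
    - [0,0,0.42,0,0,0,-1]
    - [0,0,0.4,0,0,0,-1]
    - [0,0,0,0,0,0,-1]

```text
time_s: 9.07
position: [0.499, 0.2441, 0.0229]
tcp_rot: [[0.673, 0.361, 0.646], [0.258, -0.933, 0.252], [0.693, -0.003, -0.721]]
force: [-0.7, -0.6, 0.4]
opening: 0.999
```

```bash
python3 - <<'E'
from plan import *
c=vision.capture("top");d=vision.capture("scene")
s=st(); Rt=tilt(21,44)
G=np.array([.4865,.2385,.037])
print(s["tcp_rot"]-Rt, "grasp err", s["position"]-.019*s["tcp_rot"][:,2]-G)
p,Rc=plan(s["position"],s["tcp_rot"],G+.019*Rt[:,2],Rt,1,-1)
cv2.imwrite("pics/gr.png",np.hstack([cv2.resize(d["img"][180:300,260:400,::-1],None,fx=4,fy=4)[:,:400],cv2.resize(c["img"][190:310,160:260,::-1],None,fx=4,fy=4)]))
E
```

```text
t 9.18 p [0.4981 0.2438 0.0232] q [ 10.2  53.5 131.4 169.7  48.6 -91. ] F [-0.66  0.13  0.01] op 1.001
[[ 0.002   0.0027 -0.0035]
 [ 0.0005  0.001   0.0033]
 [-0.0021 -0.0033 -0.002 ]] grasp err [-0.0006  0.0006 -0.0001]
max 0.03 end [0.4989 0.2433 0.0234] | err [0.0001 0.0001 0.0001]
[[0.02,0.03,0.01,-0.03,0.02,0,-1]]
```

View pics/gr.png

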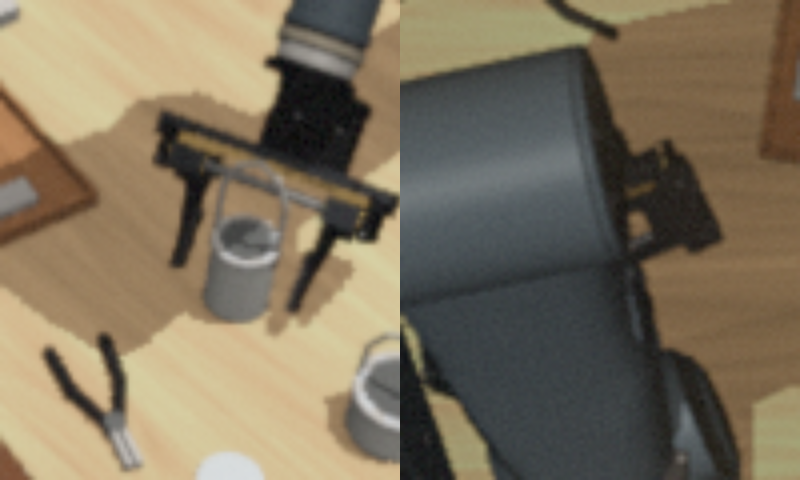

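Request:
send_rows:
  moves:
    - [0,0.03,0,-0.03,0.02,0,1]
    - [0,0,0,0,0,0,1]
    - [0,0,0,0,0,0,1]
    - [0,0,0,0,0,0,1]
    - [0,0,0,0,0,0,1]
    - [0,0,0,0,0,0,1]
    - [0,0,0,0,0,0,1]

```text
time_s: 10.05
position: [0.4986, 0.2433, 0.0234]
tcp_rot: [[0.671, 0.358, 0.65], [0.258, -0.934, 0.249], [0.696, 0.001, -0.718]]
force: [-0.2, 1.3, 0.8]
opening: 0.589
```

```bash
python3 - <<'E'
from plan import *
s=st(); Rt=tilt(21,44)
G=np.array([.4865,.2385,.037])
print(s["tcp_rot"]-Rt, "grasp err", s["position"]-.019*s["tcp_rot"][:,2]-G)
up=s["tcp_rot"].T@np.array([0,0,.2])/.025/12; print(up)
E
```

```text
t 10.05 p [0.4986 0.2433 0.0234] q [ 10.3  53.6 131.4 170.2  49.  -91.3] F [-0.21  1.3   0.78] op 0.589
[[-0.0009 -0.0003  0.0011]
 [-0.0002 -0.0001 -0.0003]
 [ 0.001   0.0006  0.0009]] grasp err [-0.0002  0.0001  0.0001]
[ 0.4638  0.0004 -0.4789]
```

```bash
python3 - <<'E'
from ik import *
for o,yaw in [((.4865,.2385,.18),21),((.50,.12,.18),10),((.51,0,.175),-2),((.48,-.12,.175),-13),((.43,-.261,.175),-24.8),((.45,-.27,.175),-24.8),((.485,-.286,.175),-24.8),((.539,-.311,.175),-24.8)]:
    Rt=tilt(yaw,44); p=np.array(o)+[0,0,.037]+.019*Rt[:,2]
    print(o,yaw,[np.round(x).astype(int).tolist() for x in ik(p,Rt)])
E
```

```text
(0.4865, 0.2385, 0.18) 21 [[10, 22, 127, 149, 15, -68]]
(0.5, 0.12, 0.18) 10 [[-5, 21, 131, 145, 18, -67]]
(0.51, 0, 0.175) -2 [[-20, 22, 132, 142, 20, -67]]
(0.48, -0.12, 0.175) -13 [[-37, 21, 134, 135, 23, -64]]
(0.43, -0.261, 0.175) -24.8 [[-57, 22, 132, 121, 25, -57]]
(0.45, -0.27, 0.175) -24.8 [[-54, 22, 129, 119, 23, -54]]
(0.485, -0.286, 0.175) -24.8 [[-51, 24, 124, 116, 20, -47]]
(0.539, -0.311, 0.175) -24.8 [[-48, 27, 116, 106, 16, -33]]
```

Request:
send_rows:
  moves:
    - [0.17,0,-0.18,0,0,0,1]
    - [0.35,0,-0.36,0,0,0,1]
    - [0.45,0,-0.47,0,0,0,1]
    - [0.45,0,-0.47,0,0,0,1]
    - [0.45,0,-0.47,0,0,0,1]
    - [0.45,0,-0.47,0,0,0,1]
    - [0.45,0,-0.47,0,0,0,1]
    - [0.45,0,-0.47,0,0,0,1]
    - [0.45,0,-0.47,0,0,0,1]
    - [0.45,0,-0.47,0,0,0,1]
    - [0.45,0,-0.47,0,0,0,1]
    - [0.3,0,-0.31,0,0,0,1]

```text
time_s: 11.55
position: [0.4965, 0.2423, 0.1994]
tcp_rot: [[0.673, 0.357, 0.648], [0.257, -0.934, 0.247], [0.694, 0.001, -0.72]]
force: [-0.7, 0.5, -3.4]
opening: 0.591
```

```bash
python3 - <<'E'
from plan import *
s=st()
def T(o,yaw,lean=44):
    Rt=tilt(yaw,lean); return np.array(o)+[0,0,.037]+.019*Rt[:,2],Rt
p,Rc=plan(s["position"],s["tcp_rot"],*T((.51,0,.175),-2),18,1)
p,Rc=plan(p,Rc,*T((.45,-.27,.175),-24.8),20,1)
E
```

```text
t 11.55 p [0.4965 0.2423 0.1994] q [ 10.3  22.8 127.4 151.5  15.5 -70.1] F [-0.71  0.49 -3.38] op 0.591
max 0.55 end [ 0.5232 -0.0004  0.1982] | err [-0.      0.0001 -0.0001]
[[-0.1,0.53,-0.09,-0.09,0,0.09,1],[-0.09,0.53,-0.08,-0.09,0,0.09,1],[-0.08,0.53,-0.08,-0.09,0,0.09,1],[-0.08,0.53,-0.07,-0.09,0,0.09,1],[-0.07,0.53,-0.06,-0.09,0,0.09,1],[-0.06,0.54,-0.05,-0.09,0,0.09,1],[-0.05,0.54,-0.04,-0.09,0,0.09,1],[-0.04,0.54,-0.03,-0.09,0,0.09,1],[-0.03,0.54,-0.03,-0.09,0,0.09,1],[-0.03,0.54,-0.02,-0.09,0,0.09,1],[-0.02,0.54,-0.01,-0.09,0,0.09,1],[-0.01,0.54,0,-0.09,0,0.09,1]]
[[0,0.54,0.01,-0.08,0,0.1,1],[0.01,0.54,0.01,-0.09,0,0.09,1],[0.02,0.54,0.02,-0.08,0,0.1,1],[0.03,0.55,0.03,-0.09,0,0.09,1],[0.04,0.54,0.04,-0.08,0,0.1,1],[0.04,0.54,0.06,-0.09,0,0.09,1]]
max 0.57 end [ 0.462  -0.2755  0.1983] | err [ 0.      0.     -0.0001]
[[-0.07,0.55,-0.07,-0.08,0,0.08,1],[-0.07,0.56,-0.06,-0.08,0,0.08,1],[-0.06,0.56,-0.06,-0.08,0,0.08,1],[-0.05,0.56,-0.05,-0.08,0,0.08,1],[-0.04,0.56,-0.04,-0.08,0,0.08,1],[-0.04,0.56,-0.03,-0.08,0,0.08,1],[-0.03,0.56,-0.02,-0.08,0,0.08,1],[-0.02,0.56,-0.02,-0.08,0,0.08,1],[-0.01,0.56,-0.01,-0.08,0,0.08,1],[0,0.56,0,-0.08,0,0.08,1],[0,0.57,0.01,-0.08,0,0.08,1],[0.01,0.56,0.01,-0.08,0,0.08,1]]
[[0.02,0.56,0.02,-0.08,0,0.09,1],[0.03,0.56,0.03,-0.08,0,0.08,1],[0.04,0.56,0.04,-0.08,0,0.09,1],[0.05,0.56,0.05,-0.08,0,0.08,1],[0.05,0.56,0.05,-0.08,0,0.09,1],[0.06,0.56,0.06,-0.07,0,0.08,1],[0.07,0.56,0.07,-0.08,0,0.09,1],[0.08,0.56,0.08,-0.07,-0.01,0.08,1]]
```

Request:
send_rows:
  moves:
    - [-0.1,0.4,-0.09,-0.09,0,0.09,1]
    - [-0.09,0.53,-0.08,-0.09,0,0.09,1]
    - [-0.08,0.53,-0.08,-0.09,0,0.09,1]
    - [-0.08,0.53,-0.07,-0.09,0,0.09,1]
    - [-0.07,0.53,-0.06,-0.09,0,0.09,1]
    - [-0.06,0.54,-0.05,-0.09,0,0.09,1]
    - [-0.05,0.54,-0.04,-0.09,0,0.09,1]
    - [-0.04,0.54,-0.03,-0.09,0,0.09,1]
    - [-0.03,0.54,-0.03,-0.09,0,0.09,1]
    - [-0.03,0.54,-0.02,-0.09,0,0.09,1]
    - [-0.02,0.54,-0.01,-0.09,0,0.09,1]
    - [-0.01,0.54,0,-0.09,0,0.09,1]

```text
time_s: 13.05
position: [0.5146, 0.0834, 0.1983]
tcp_rot: [[0.714, 0.097, 0.693], [0.073, -0.995, 0.064], [0.696, 0.005, -0.718]]
force: [0.1, -0.3, -2.6]
opening: 0.593
```

Request:
send_rows:
  moves:
    - [0,0.54,0.01,-0.08,0,0.1,1]
    - [0.01,0.54,0.01,-0.09,0,0.09,1]
    - [0.02,0.54,0.02,-0.08,0,0.1,1]
    - [0.03,0.55,0.03,-0.09,0,0.09,1]
    - [0.04,0.54,0.04,-0.08,0,0.1,1]
    - [0.04,0.6,0.06,-0.09,0,0.09,1]
    - [-0.07,0.6,-0.07,-0.08,0,0.08,1]
    - [-0.07,0.56,-0.06,-0.08,0,0.08,1]
    - [-0.06,0.56,-0.06,-0.08,0,0.08,1]
    - [-0.05,0.56,-0.05,-0.08,0,0.08,1]
    - [-0.04,0.56,-0.04,-0.08,0,0.08,1]
    - [-0.04,0.56,-0.03,-0.08,0,0.08,1]

```text
time_s: 14.55
position: [0.505, -0.0829, 0.1977]
tcp_rot: [[0.709, -0.153, 0.688], [-0.109, -0.988, -0.108], [0.696, 0.001, -0.718]]
force: [-0.2, 0.4, -3.6]
opening: 0.59
```

```bash
cat >> plan.py <<'E'
def T(o,yaw,lean=44):
    Rt=tilt(yaw,lean); return np.array(o)+[0,0,.037]+.019*Rt[:,2],Rt
E
python3 - <<'E'
from plan import *
s=st()
p,Rc=plan(s["position"],s["tcp_rot"],*T((.45,-.27,.175),-24.8),14,1)
E
```

```text
t 14.55 p [ 0.505  -0.0829  0.1977] q [-31.4  21.7 133.6 136.8  22.9 -65.8] F [-0.18  0.44 -3.62] op 0.59
max 0.57 end [ 0.4619 -0.2754  0.1983] | err [-0.0001  0.0001  0.    ]
[[-0.03,0.56,-0.03,-0.08,0,0.08,1],[-0.02,0.56,-0.02,-0.08,0,0.08,1],[-0.01,0.56,-0.01,-0.08,0,0.08,1],[0,0.56,0,-0.08,0,0.08,1],[0.01,0.57,0.01,-0.08,0,0.08,1],[0.01,0.56,0.01,-0.08,0,0.08,1],[0.02,0.56,0.02,-0.08,0,0.08,1],[0.03,0.56,0.03,-0.08,0,0.08,1],[0.04,0.56,0.04,-0.08,0,0.09,1],[0.05,0.56,0.04,-0.08,0,0.08,1],[0.05,0.56,0.05,-0.08,0,0.09,1],[0.06,0.56,0.06,-0.08,-0.01,0.08,1]]
[[0.07,0.56,0.07,-0.07,0,0.09,1],[0.08,0.56,0.07,-0.08,-0.01,0.08,1]]
```

Request:
send_rows:
  moves:
    - [-0.03,0.56,-0.03,-0.08,0,0.08,1]
    - [-0.02,0.56,-0.02,-0.08,0,0.08,1]
    - [-0.01,0.56,-0.01,-0.08,0,0.08,1]
    - [0,0.56,0,-0.08,0,0.08,1]
    - [0.01,0.57,0.01,-0.08,0,0.08,1]
    - [0.01,0.56,0.01,-0.08,0,0.08,1]
    - [0.02,0.56,0.02,-0.08,0,0.08,1]
    - [0.03,0.56,0.03,-0.08,0,0.08,1]
    - [0.04,0.56,0.04,-0.08,0,0.09,1]
    - [0.05,0.56,0.04,-0.08,0,0.08,1]
    - [0.05,0.56,0.05,-0.08,0,0.09,1]
    - [0.06,0.5,0.06,-0.08,-0.01,0.08,1]

```text
time_s: 16.05
position: [0.4689, -0.2463, 0.1981]
tcp_rot: [[0.664, -0.384, 0.641], [-0.274, -0.923, -0.268], [0.695, 0.002, -0.719]]
force: [0.0, 0.9, -3.6]
opening: 0.591
```

Request:
send_rows:
  moves:
    - [0.07,0.4,0.07,-0.07,0,0.09,1]
    - [0.08,0.3,0.07,-0.08,0,0.08,1]
    - [0,0.15,0,0,0,0,1]
    - [0,0,0,0,0,0,1]
    - [0,0,0,0,0,0,1]

```text
time_s: 16.68
position: [0.4654, -0.2665, 0.1982]
tcp_rot: [[0.653, -0.418, 0.631], [-0.3, -0.908, -0.291], [0.695, 0.0, -0.719]]
force: [-0.6, -0.2, -2.8]
opening: 0.591
```

```bash
python3 - <<'E'
from plan import *
import pickle
C={n:vision.capture(n) for n in ["scene","top"]}
pickle.dump(C,open("d1.pkl","wb"))
s=st(); tp,Rt=T((.45,-.27,.175),-24.8)
print(s["position"]-tp, s["tcp_rot"]-Rt)
for n in ["bail_top","hook_seat","hook_point"]:
    r={k:models.landmark_of(k,n) for k in C}
    print(n,{k:[(np.round(x["point"],1).tolist(),round(x["confidence"],2)) for x in r[k][:3]] for k in C})
cv2.imwrite("pics/hk.png",np.hstack([cv2.resize(C["scene"]["img"][60:210,160:260,::-1],None,fx=4,fy=4,interpolation=2),cv2.resize(C["top"]["img"][150:300,340:440,::-1],None,fx=4,fy=4,interpolation=2)]))
E
```

```text
t 16.77 p [ 0.4654 -0.2665  0.1982] q [-53.1  22.5 129.8 122.2  22.9 -55.6] F [ 0.49  0.43 -3.24] op 0.588
[ 0.0034  0.009  -0.0001] [[ 0.0001  0.0015  0.0009]
 [ 0.0016 -0.0007  0.0005]
 [ 0.0006  0.0005  0.0006]]
bail_top {'scene': [([228.2, 95.8], 0.66)], 'top': [([398.1, 229.7], 0.95), ([159.1, 187.0], 0.46)]}
hook_seat {'scene': [([199.0, 112.3], 0.52)], 'top': [([411.4, 198.3], 0.62), ([336.9, 251.4], 0.23)]}
hook_point {'scene': [([206.4, 100.5], 0.41)], 'top': [([413.1, 205.4], 0.59), ([334.5, 253.0], 0.36)]}
```

View pics/hk.png

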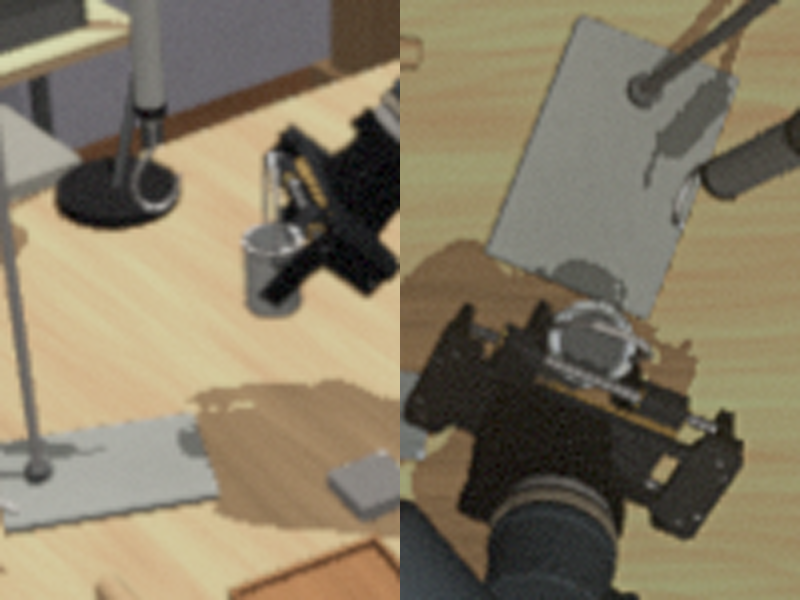

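```bash
cat > ov.py <<'E'
from plan import *
import pickle
def overlay(C,s,o,yawb,d,fn,crops=((160,60,260,210),(340,150,440,300)),off=(0,0,0),yawc=None):
    zt=s["tcp_rot"][:,2]; org=s["position"]-.019*zt-np.array([0,0,.037])+np.array(off)
    xh=s["tcp_rot"][:2,0]; yc=np.degrees(np.arctan2(-s["tcp_rot"][0,1]*-1,1)) 
    yv=-s["tcp_rot"][:,1]; yw=np.arctan2(-yv[0],yv[1]) if yawc is None else np.deg2rad(yawc)
    K=lambda u,v,z:[org[0]+u*np.cos(yw)-v*np.sin(yw),org[1]+u*np.sin(yw)+v*np.cos(yw),org[2]+z]
    th=np.linspace(0,2*np.pi,30)
    segs=[[K(.026*np.cos(q),.026*np.sin(q),z) for q in th] for z in(0,.068)]+[[K(0,.025,.06),K(0,.025,.125),K(0,.016,.14),K(0,0,.15),K(0,-.016,.14),K(0,-.025,.125),K(0,-.025,.06)]]
    a=np.deg2rad(yawb);xb=np.array([np.cos(a),np.sin(a)])
    B=lambda u,z:[*(np.array(o)+u*xb),z-d]
    hs=[[B(-.02,.313),B(-.02,.298),B(-.014,.286),B(0,.2795),B(.014,.286),B(.0205,.298),B(.0205,.325),B(.012,.337),B(0,.342)]]
    ims=[]
    for (k,c) in zip(("scene","top"),crops):
        x0,y0,x1,y1=c
        im=cv2.resize(C[k]["img"][y0:y1,x0:x1,::-1],None,fx=4,fy=4,interpolation=2).copy()
        for sg,col in [(q,(0,0,255)) for q in segs]+[(q,(0,255,0)) for q in hs]:
            cv2.polylines(im,[np.array([(proj(C[k],X)-[x0,y0]+.5)*4 for X in sg]).astype(np.int32)],False,col,1)
        ims.append(im)
    cv2.imwrite(fn,np.hstack(ims)); return org,np.degrees(yw)
E
python3 - <<'E'
from ov import *
C=pickle.load(open("d1.pkl","rb"));s=st()
print(overlay(C,s,(.539,-.311),-24.8,0,"pics/ov1.png"))
for a,b in [((228.2,95.8),(398.1,229.7)),((199,112.3),(411.4,198.3)),((206.4,100.5),(413.1,205.4))]:
    print(tri(C["scene"],a,C["top"],b))
E
```

```text
t 17.07 p [ 0.4655 -0.2668  0.1983] q [-53.1  22.5 129.8 122.2  22.9 -55.6] F [-0.35  0.21 -3.2 ] op 0.592
(array([ 0.4535, -0.2613,  0.175 ]), np.float64(-24.722437161410603))
(array([ 0.4577, -0.2601,  0.3369]), np.float64(0.011023773488939133))
(array([ 0.5396, -0.3152,  0.2778]), np.float64(0.0054443711964267776))
(array([ 0.5157, -0.3044,  0.3203]), np.float64(0.00893294989535878))
```

View pics/ov1.png

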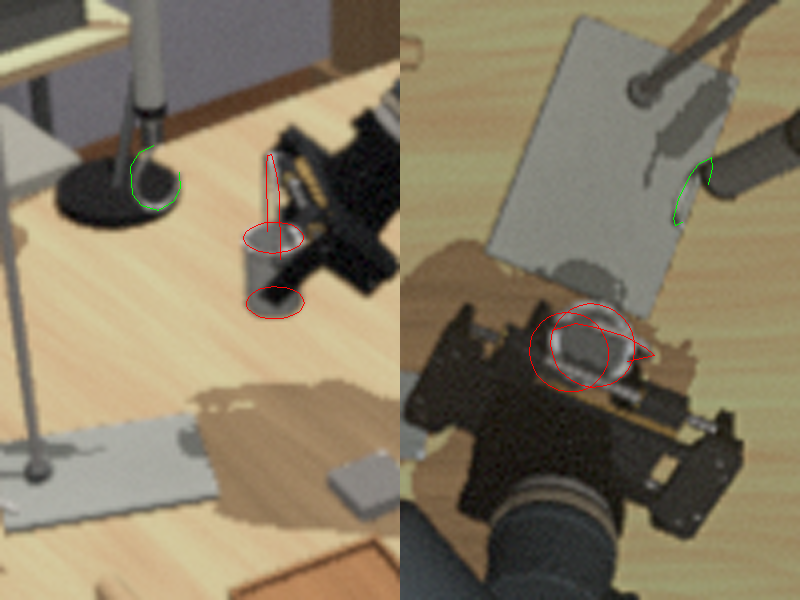

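```bash
python3 - <<'E'
from ov import *
C=pickle.load(open("d1.pkl","rb"))
cv2.imwrite("pics/z2.png",np.hstack([cv2.resize(C["scene"]["img"][90:145,215:260,::-1],None,fx=9,fy=9,interpolation=2)[:,:400],cv2.resize(C["top"]["img"][218:273,365:410,::-1],None,fx=9,fy=9,interpolation=2)[:,:400]]))
E
```

```text
(no output)
```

View pics/z2.png

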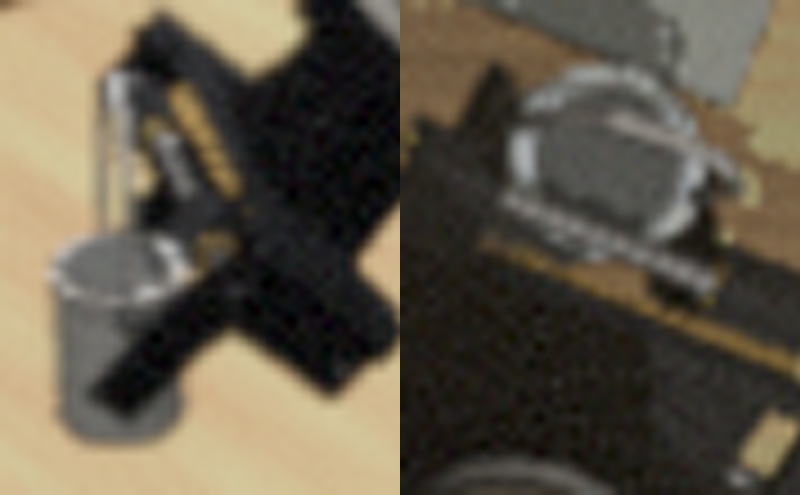

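```bash
python3 - <<'E'
from ov import *
C=pickle.load(open("d1.pkl","rb"));s=st()
fs=[]
for y in (-21,-25,-29):
    overlay(C,s,(.539,-.311),-24.8,0,"pics/t.png",crops=((222,85,240,150),(375,215,410,270)),yawc=y,off=(0.001,0.001,0)); fs.append(cv2.imread("pics/t.png")) if 0 else None
# big-scale
def draw(y,off):
    zt=s["tcp_rot"][:,2]; org=s["position"]-.019*zt-np.array([0,0,.037])+np.array(off);yw=np.deg2rad(y)
    K=lambda u,v,z:[org[0]+u*np.cos(yw)-v*np.sin(yw),org[1]+u*np.sin(yw)+v*np.cos(yw),org[2]+z]
    th=np.linspace(0,2*np.pi,30)
    segs=[[K(.026*np.cos(q),.026*np.sin(q),z) for q in th] for z in(0,.068)]+[[K(0,.025,.06),K(0,.025,.125),K(0,.016,.14),K(0,0,.15),K(0,-.016,.14),K(0,-.025,.125),K(0,-.025,.06)]]
    out=[]
    for k,(x0,y0,x1,y1) in (("scene",(218,92,246,145)),("top",(374,220,410,255))):
        f=10 if k=="scene" else 10
        im=cv2.resize(C[k]["img"][y0:y1,x0:x1,::-1],None,fx=7,fy=7,interpolation=2).copy()
        for sg in segs: cv2.polylines(im,[np.array([(proj(C[k],X)-[x0,y0]+.5)*7 for X in sg]).astype(np.int32)],False,(0,0,255),1)
        out.append(im if im.shape[0]<=372 else im[:372])
    h=max(i.shape[0] for i in out)
    return np.vstack([cv2.copyMakeBorder(i,0,0,0,255-i.shape[1] ,cv2.BORDER_CONSTANT) for i in out])
cv2.imwrite("pics/yw.png",np.hstack([draw(y,(0,0,0)) for y in (-20,-25,-30)])[:, :])
E
```

```text
t 17.07 p [ 0.4655 -0.2668  0.1983] q [-53.1  22.5 129.8 122.2  22.9 -55.6] F [-0.35  0.21 -3.2 ] op 0.592Traceback (most recent call last):
  File "<stdin>", line 5, in <module>
  File "ov.py", line 20, in overlay
    cv2.imwrite(fn,np.hstack(ims)); return org,np.degrees(yw)
                   ~~~~~~~~~^^^^^
    return _nx.concatenate(arrs, 1, dtype=dtype, casting=casting)
           ~~~~~~~~~~~~~~~^^^^^^^^^^^^^^^^^^^^^^^^^^^^^^^^^^^^^^^
ValueError: all the input array dimensions except for the concatenation axis must match exactly, but along dimension 0, the array at index 0 has size 260 and the array at index 1 has size 220
```

```bash
cat > yw.py <<'E'
from ov import *
C=pickle.load(open("d1.pkl","rb"));s=st()
def draw(y,off):
    zt=s["tcp_rot"][:,2]; org=s["position"]-.019*zt-np.array([0,0,.037])+np.array(off);yw=np.deg2rad(y)
    K=lambda u,v,z:[org[0]+u*np.cos(yw)-v*np.sin(yw),org[1]+u*np.sin(yw)+v*np.cos(yw),org[2]+z]
    th=np.linspace(0,2*np.pi,30)
    segs=[[K(.026*np.cos(q),.026*np.sin(q),z) for q in th] for z in(0,.068)]+[[K(0,.025,.06),K(0,.025,.125),K(0,.016,.14),K(0,0,.15),K(0,-.016,.14),K(0,-.025,.125),K(0,-.025,.06)]]
    out=[]
    for k,(x0,y0,x1,y1) in (("scene",(218,92,246,142)),("top",(374,220,410,255))):
        im=cv2.resize(C[k]["img"][y0:y1,x0:x1,::-1],None,fx=7,fy=7,interpolation=2).copy()
        for sg in segs: cv2.polylines(im,[np.array([(proj(C[k],X)-[x0,y0]+.5)*7 for X in sg]).astype(np.int32)],False,(0,0,255),1)
        out.append(im)
    return np.vstack([cv2.copyMakeBorder(i,0,0,0,255-i.shape[1] ,cv2.BORDER_CONSTANT) for i in out])
cv2.imwrite("pics/yw.png",np.hstack([draw(y,(0,0,0)) for y in (-20,-25,-30)]))
E
python3 yw.py
```

```text
t 17.07 p [ 0.4655 -0.2668  0.1983] q [-53.1  22.5 129.8 122.2  22.9 -55.6] F [-0.35  0.21 -3.2 ] op 0.592
```

View pics/yw.png

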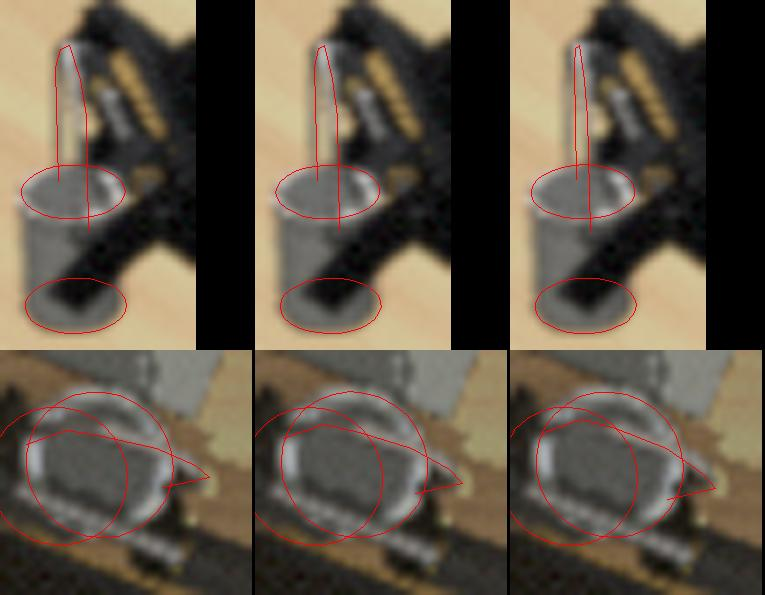

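```bash
python3 - <<'E'
from plan import *
s=st()
o=np.array([.539,-.311]);a=np.deg2rad(-24.8);xb=np.array([np.cos(a),np.sin(a)])
p,Rc=plan(s["position"],s["tcp_rot"],*T((*(o-.06*xb),.175),-24.8),4,1)
p,Rc=plan(p,Rc,*T((*(o-.0*xb),.175),-24.8),9,1)
E
```

```text
t 17.07 p [ 0.4655 -0.2668  0.1983] q [-53.1  22.5 129.8 122.2  22.9 -55.6] F [-0.35  0.21 -3.2 ] op 0.592
max 0.28 end [ 0.4966 -0.2913  0.1984] | err [0.0001 0.     0.0001]
[[0.28,0.09,0.27,0,0,0,1],[0.28,0.09,0.27,0,0,0,1],[0.27,0.1,0.26,0,0,0,1],[0.28,0.09,0.27,0,-0.01,0.01,1]]
max 0.2 end [ 0.551  -0.3165  0.1982] | err [ 0.      0.0001 -0.0002]
[[0.19,0,0.19,0,0,0,1],[0.19,0,0.18,0,0,0,1],[0.19,0,0.19,0,0,0,1],[0.19,0,0.18,0,0,0,1],[0.19,0,0.19,0,0,0,1],[0.19,0,0.18,0,0,0,1],[0.19,0,0.19,0,0,0,1],[0.2,0,0.18,0,0,0,1],[0.19,0,0.19,0,0,0,1]]
```

Stop at about 30 mm short and look.

Request:
send_rows:
  moves:
    - [0.28,0.09,0.27,0,0,0,1]
    - [0.28,0.09,0.27,0,0,0,1]
    - [0.28,0.09,0.27,0,0,0,1]
    - [0.28,0.09,0.27,0,0,0,1]
    - [0.19,0,0.19,0,0,0,1]
    - [0.19,0,0.19,0,0,0,1]
    - [0.19,0,0.19,0,0,0,1]
    - [0,0,0,0,0,0,1]

```text
time_s: 18.08
position: [0.5158, -0.2999, 0.1981]
tcp_rot: [[0.653, -0.418, 0.632], [-0.3, -0.908, -0.291], [0.696, 0.001, -0.718]]
force: [0.9, 0.3, -3.7]
opening: 0.587
```

```bash
python3 - <<'E'
from ov import *
C={n:vision.capture(n) for n in ["scene","top"]};s=st()
pickle.dump(C,open("d2.pkl","wb"))
print(overlay(C,s,(.539,-.311),-24.8,0,"pics/ov2.png"))
cv2.imwrite("pics/z3.png",np.hstack([cv2.resize(C["scene"]["img"][85:140,185:235,::-1],None,fx=8,fy=8,interpolation=2),cv2.resize(C["top"]["img"][190:245,385:430,::-1],None,fx=8,fy=8,interpolation=2)]))
E
```

```text
t 18.18 p [ 0.5152 -0.2995  0.1978] q [-49.9  25.  121.6 113.6  18.8 -43.5] F [-0.12  0.29 -2.91] op 0.589
(array([ 0.5032, -0.294 ,  0.1745]), np.float64(-24.72349491603894))
```

View pics/ov2.png

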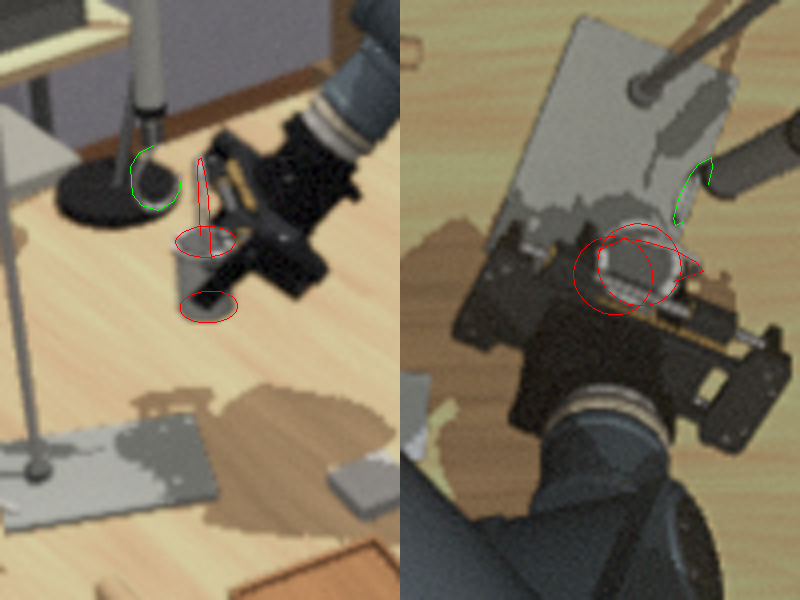

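View pics/z3.png

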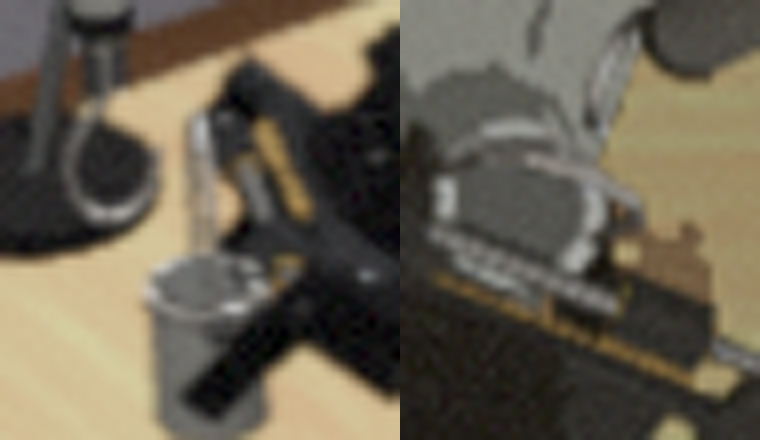

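```bash
sed -e 's/d1.pkl/d2.pkl/' -e 's/(218,92,246,142)/(200,90,228,140)/' -e 's/(374,220,410,255)/(388,198,424,233)/' -e 's/for y in (-20,-25,-30)\]/for y in (-20,-25)]+[draw(-22,(0.002,-.001,.001))]/' yw.py > yw2.py; python3 yw2.py
```

```text
t 18.18 p [ 0.5152 -0.2995  0.1978] q [-49.9  25.  121.6 113.6  18.8 -43.5] F [-0.12  0.29 -2.91] op 0.589
```

View pics/yw.png

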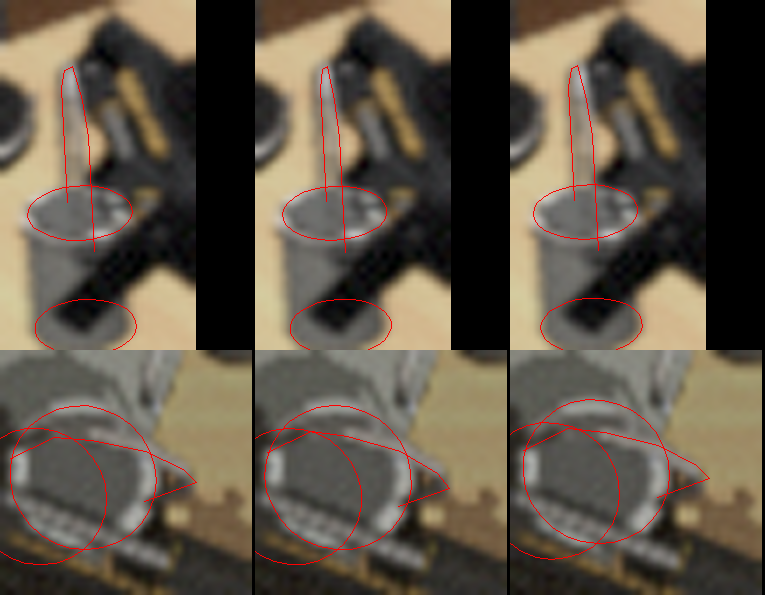

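Request:
send_rows:
  moves:
    - [0.19,0,0.18,0,0,0,1]
    - [0.19,0,0.18,0,0,0,1]
    - [0.19,0,0.18,0,0,0,1]
    - [0.19,0,0.18,0,0,0,1]
    - [0.19,0,0.18,0,0,0,1]
    - [0.12,0,0.12,0,0,0,1]
    - [0,0,0,0,0,0,1]

```text
time_s: 19.05
position: [0.5492, -0.3153, 0.1983]
tcp_rot: [[0.653, -0.418, 0.632], [-0.3, -0.908, -0.291], [0.696, 0.001, -0.718]]
force: [-0.1, 0.3, -3.2]
opening: 0.589
```

```bash
python3 - <<'E'
from ov import *
C={n:vision.capture(n) for n in ["scene","top"]};s=st()
pickle.dump(C,open("d3.pkl","wb"))
print(overlay(C,s,(.539,-.311),-24.8,0,"pics/ov3.png",off=(.002,-.001,0)))
cv2.imwrite("pics/z4.png",np.hstack([cv2.resize(C["scene"]["img"][75:135,180:230,::-1],None,fx=8,fy=8,interpolation=2),cv2.resize(C["top"]["img"][180:240,390:435,::-1],None,fx=8,fy=8,interpolation=2)]))
E
```

```text
t 19.15 p [ 0.5487 -0.315   0.1981] q [-47.7  26.6 116.6 106.9  16.4 -34.5] F [-0.23  0.17 -3.07] op 0.592
(array([ 0.5387, -0.3105,  0.1748]), np.float64(-24.72896080478931))
```

View pics/ov3.png

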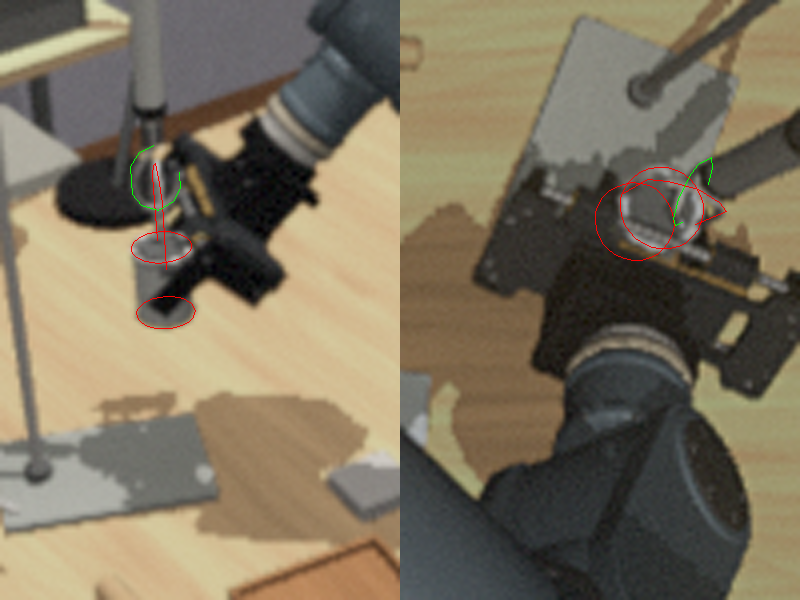

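View pics/z4.png

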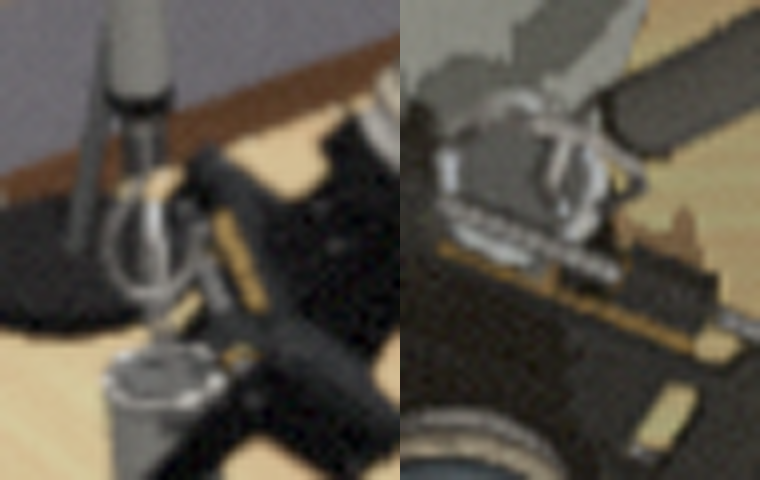

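```bash
python3 - <<'E'
from ov import *
C=pickle.load(open("d3.pkl","rb"))
o=np.array([.539,-.311]);a=np.deg2rad(-24.8);yb=np.array([-np.sin(a),np.cos(a)]);xb=np.array([np.cos(a),np.sin(a)])
f=lambda k,u,v,z,x0,y0:np.round((proj(C[k],[*(o+u*xb+v*yb),z])-[x0,y0]+.5)*8)
for n,u,v,z in [("peak",0,0,.325),("R",0,-.016,.315),("L",0,.016,.315),("RR",0,-.025,.30),("LL",0,.025,.30),("seat",0,0,.2795),("point",-.02,0,.313),("back",.02,0,.30)]:
    print(n,f("scene",u,v,z,180,75),f("top",u,v,z,390,180)+[400,0])
E
```

```text
peak [150. 207.] [599. 138.]
R [145. 210.] [641. 163.]
L [158. 246.] [539. 122.]
RR [144. 231.] [655. 181.]
LL [163. 287.] [497. 118.]
seat [156. 301.] [557. 159.]
point [198. 226.] [564. 205.]
back [107. 265.] [599.  89.]
```

```bash
cat > yw3.py <<'E'
from ov import *
C=pickle.load(open("d3.pkl","rb"))
o=np.array([.539,-.311]);a=np.deg2rad(-24.8);yb=np.array([-np.sin(a),np.cos(a)]);xb=np.array([np.cos(a),np.sin(a)])
ims=[]
for du,dv,ty in [(0,0,-24.8),(-.001,.003,-24.8),(0,.003,-21)]:
    col=[]
    y=np.deg2rad(ty);yy=np.array([-np.sin(y),np.cos(y)])
    for k,(x0,y0,x1,y1) in (("scene",(188,85,224,125)),("top",(392,188,428,223))):
        im=cv2.resize(C[k]["img"][y0:y1,x0:x1,::-1],None,fx=7,fy=7,interpolation=2).copy()
        if 1:
            c=o+du*xb+dv*yb
            sg=[[*(c+v*yy),z+.175] for v,z in [(.025,.06),(.025,.125),(.016,.14),(0,.15),(-.016,.14),(-.025,.125),(-.025,.06)]]
            cv2.polylines(im,[np.array([(proj(C[k],X)-[x0,y0]+.5)*7 for X in sg]).astype(np.int32)],False,(0,0,255),1)
        col.append(im)
    ims.append(np.vstack(col))
cv2.imwrite("pics/yw3.png",np.hstack(ims))
E
python3 yw3.py
```

```text
(no output)
```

View pics/yw3.png

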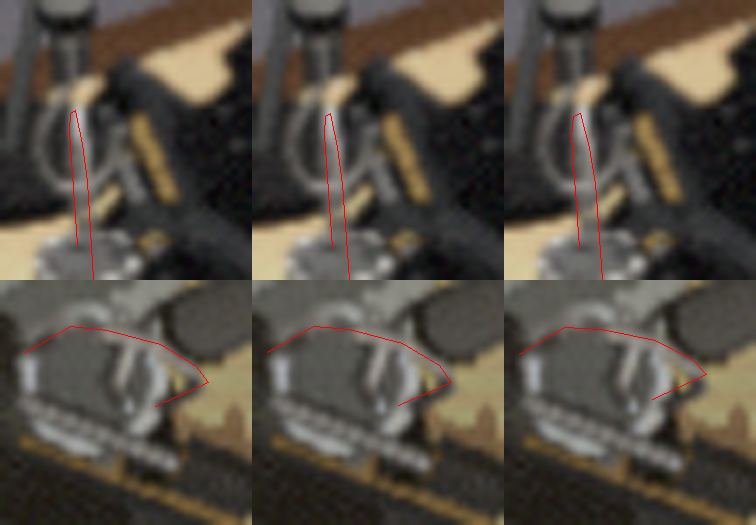

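```bash
cat > avg.py <<'E'
from plan import *
def avg(n=12):
    F=[];p=[]
    for i in range(n):
        vision.capture("top"); s=status.read_state(); F.append(s["force"]);p.append(s["position"])
    F=np.array(F); print("t",round(s["time_s"],2),"F",F.mean(0),"sem",F.std(0)/np.sqrt(n),"p",np.mean(p,0),"op",s["opening"])
    return F.mean(0),np.mean(p,0),s
if __name__=="__main__":
    import sys; avg(int(sys.argv[1]))
E
python3 avg.py 20
```

```text
t 20.15 F [-0.1138 -0.0182 -3.2324] sem [0.0921 0.0789 0.0745] p [ 0.5488 -0.3152  0.1983] op 0.5892381704717282
```

Request:
send_rows:
  moves:
    - [0,0.06,0,0,0,0,1]
    - [0,0.06,0,0,0,0,1]
    - [-0.14,0,0.14,0,0,0,1]
    - [-0.14,0,0.14,0,0,0,1]
    - [-0.14,0,0.14,0,0,0,1]
    - [-0.14,0,0.15,0,0,0,1]
    - [-0.14,0,0.15,0,0,0,1]
    - [-0.14,0,0.15,0,0,0,1]
    - [0,0,0,0,0,0,1]

```text
time_s: 21.28
position: [0.5474, -0.3181, 0.1676]
tcp_rot: [[0.653, -0.419, 0.631], [-0.301, -0.908, -0.291], [0.695, 0.0, -0.719]]
force: [0.1, -0.8, -3.9]
opening: 0.591
```

```bash
python3 - <<'E'
from avg import *
F,p,s=avg(4)
tp,Rt=T((.539,-.311,.175),-24.8); print("rot",s["tcp_rot"]-Rt)
C={n:vision.capture(n) for n in ["scene","top"]}
cv2.imwrite("pics/z5.png",np.hstack([cv2.resize(C["scene"]["img"][75:135,180:230,::-1],None,fx=8,fy=8,interpolation=2),cv2.resize(C["top"]["img"][180:240,390:435,::-1],None,fx=8,fy=8,interpolation=2)]))
E
```

```text
t 21.48 F [-0.0075 -0.2543 -3.1144] sem [0.1658 0.1974 0.1125] p [ 0.5477 -0.3182  0.1682] op 0.5890641960733979
rot [[-0.0004  0.001   0.001 ]
 [ 0.0017 -0.0005 -0.0003]
 [ 0.0011  0.0009  0.0011]]
```

View pics/z5.png

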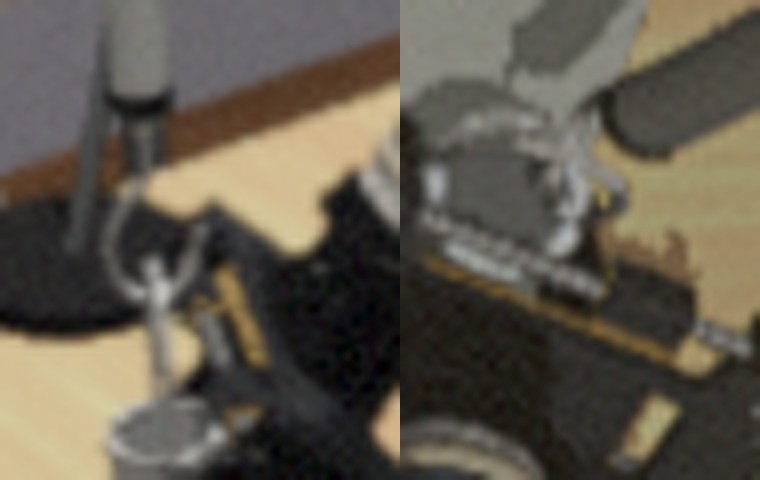

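Request:
send_rows:
  moves:
    - [-0.06,0,0.06,0,0,0,1]
    - [-0.06,0,0.06,0,0,0,1]
    - [-0.06,0,0.06,0,0,0,1]
    - [-0.06,0,0.06,0,0,0,1]
    - [-0.06,0,0.06,0,0,0,1]
    - [-0.06,0,0.06,0,0,0,1]
    - [-0.06,0,0.07,0,0,0,1]
    - [-0.06,0,0.07,0,0,0,1]
    - [-0.06,0,0.07,0,0,0,1]
    - [-0.06,0,0.07,0,0,0,1]
    - [-0.06,0,0.07,0,0,0,1]
    - [0,0,0,0,0,0,1]

```text
time_s: 23.08
position: [0.5481, -0.3181, 0.1436]
tcp_rot: [[0.653, -0.418, 0.631], [-0.3, -0.908, -0.291], [0.695, 0.0, -0.719]]
force: [-0.3, -0.1, -2.5]
opening: 0.59
```

```bash
python3 - <<'E'
from avg import *
F,p,s=avg(6)
tp,Rt=T((.539,-.311,.175),-24.8); print("rot",s["tcp_rot"]-Rt, s["moment"])
C={n:vision.capture(n) for n in ["scene","top"]}
cv2.imwrite("pics/z6.png",np.hstack([cv2.resize(C["scene"]["img"][75:135,180:230,::-1],None,fx=8,fy=8,interpolation=2),cv2.resize(C["top"]["img"][180:240,390:435,::-1],None,fx=8,fy=8,interpolation=2)]))
E
```

```text
t 23.38 F [-0.0543  0.2259 -1.8201] sem [0.223  0.2214 0.221 ] p [ 0.5481 -0.3182  0.1439] op 0.5927610932117687
rot [[-0.0002  0.0011  0.0009]
 [ 0.0016 -0.0005 -0.0001]
 [ 0.0009  0.0007  0.0008]] [0.3145 0.6239 0.0891]
```

View pics/z6.png

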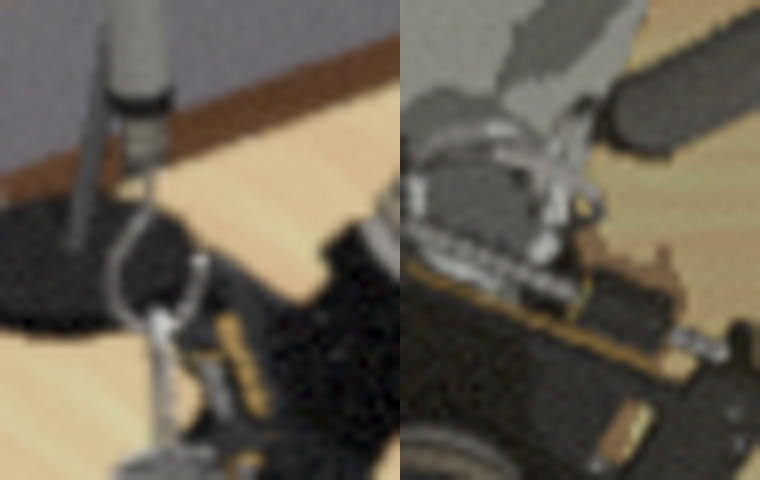

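Request:
send_rows:
  moves:
    - [-0.06,0,0.06,0,0,0,1]
    - [-0.08,0,0.08,0,0,0,1]
    - [-0.08,0,0.08,0,0,0,1]
    - [-0.08,0,0.09,0,0,0,1]
    - [-0.08,0,0.08,0,0,0,1]
    - [-0.08,0,0.09,0,0,0,1]
    - [-0.08,0,0.08,0,0,0,1]
    - [-0.08,0,0.09,0,0,0,1]
    - [-0.08,0,0.08,0,0,0,1]
    - [-0.08,0,0.09,0,0,0,1]
    - [-0.06,0,0.06,0,0,0,1]
    - [0,0,0,0,0,0,1]

```text
time_s: 24.98
position: [0.5482, -0.3183, 0.1132]
tcp_rot: [[0.653, -0.418, 0.631], [-0.3, -0.908, -0.291], [0.695, 0.0, -0.719]]
force: [-0.1, 0.7, -1.0]
opening: 0.589
```

```bash
python3 - <<'E'
from avg import *
F,p,s=avg(20)
tp,Rt=T((.539,-.311,.175),-24.8); print("rot",s["tcp_rot"]-Rt, s["moment"],s["joint_positions"])
C={n:vision.capture(n) for n in ["scene","top"]}
cv2.imwrite("pics/z7.png",np.hstack([cv2.resize(C["scene"]["img"][80:150,180:230,::-1],None,fx=8,fy=8,interpolation=2),cv2.resize(C["top"]["img"][180:250,390:435,::-1],None,fx=8,fy=8,interpolation=2)]))
E
```

```text
t 25.98 F [-0.0213  0.7262 -0.5168] sem [0.1064 0.074  0.1082] p [ 0.5483 -0.3183  0.1135] op 0.592557355759578
rot [[-0.0001  0.0011  0.0009]
 [ 0.0015 -0.0005  0.    ]
 [ 0.0008  0.0006  0.0007]] [0.2369 0.4286 0.0707] [-48.0489  37.8968 119.2561 138.4082  24.4605 -68.2977]
```

View pics/z7.png

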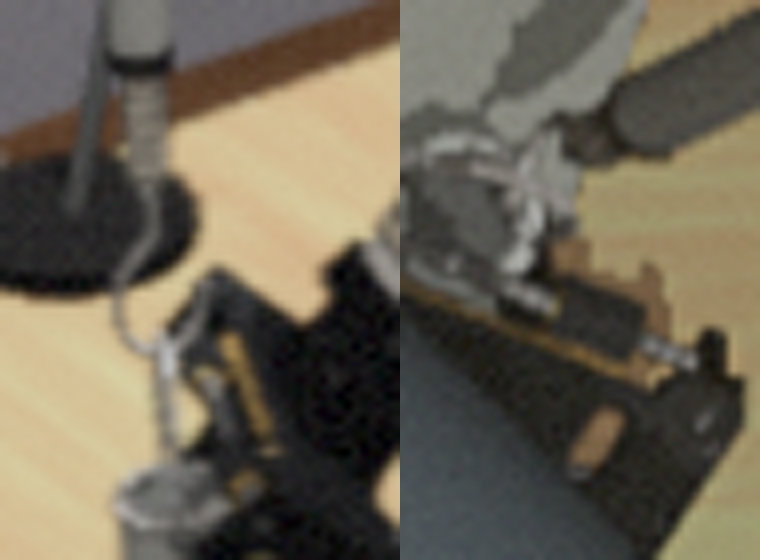

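Request:
send_rows:
  moves:
    - [0,-0.03,0,0,0,0,1]
    - [0,-0.03,0,0,0,0,1]
    - [0,-0.03,0,0,0,0,1]
    - [0,-0.03,0,0,0,0,1]
    - [0,0,0,0,0,0,1]

```text
time_s: 26.7
position: [0.5495, -0.3161, 0.1135]
tcp_rot: [[0.652, -0.42, 0.631], [-0.301, -0.908, -0.292], [0.696, 0.0, -0.718]]
force: [-1.6, -2.6, -0.7]
opening: 0.587
```

```bash
python3 avg.py 12
```

```text
t 27.3 F [-1.6748 -3.4697 -0.4432] sem [0.1098 0.2273 0.1102] p [ 0.5495 -0.316   0.1135] op 0.5905686303754263
```

Request:
send_rows:
  moves:
    - [0,0.03,0,0,0,0,1]
    - [0,0.03,0,0,0,0,1]
    - [0,0.03,0,0,0,0,1]
    - [0,0,0,0,0,0,1]

```text
time_s: 27.8
position: [0.5488, -0.3166, 0.1133]
tcp_rot: [[0.654, -0.416, 0.632], [-0.298, -0.909, -0.29], [0.695, 0.001, -0.719]]
force: [1.7, 0.6, 0.0]
opening: 0.589
```

```bash
python3 avg.py 10
```

```text
t 28.3 F [ 1.7308  3.432  -0.3484] sem [0.1804 0.3677 0.0991] p [ 0.5487 -0.3169  0.1134] op 0.5921652277659853
```

Request:
send_rows:
  moves:
    - [0,-0.02,0,0,0,0,1]
    - [0,-0.02,0,0,0,0,1]
    - [0,0,0,0,0,0,1]

```text
time_s: 28.68
position: [0.5489, -0.3169, 0.1135]
tcp_rot: [[0.653, -0.419, 0.631], [-0.301, -0.908, -0.292], [0.695, 0.001, -0.719]]
force: [1.6, 3.3, -0.3]
opening: 0.586
```

```bash
python3 avg.py 8
```

```text
t 29.07 F [ 1.3654  2.627  -0.6481] sem [0.2497 0.2946 0.1757] p [ 0.5489 -0.3169  0.1134] op 0.5875926284689164
```

```bash
python3 - <<'E'
from plan import *
for i in range(8):
    vision.capture("top"); s=status.read_state(); print(round(s["time_s"],2),s["force"],s["position"])
E
```

```text
29.12 [ 1.6002  2.4354 -0.6317] [ 0.549  -0.3169  0.1134]
29.18 [ 1.8283  2.528  -0.1779] [ 0.5489 -0.3169  0.1134]
29.23 [ 1.512   2.4633 -0.5506] [ 0.549  -0.3169  0.1134]
29.27 [ 1.3709  2.9331 -0.7442] [ 0.549  -0.3169  0.1135]
29.32 [ 0.9374  2.6331 -1.1372] [ 0.549  -0.3168  0.1134]
29.38 [ 1.6495  1.9605 -1.4026] [ 0.549  -0.3168  0.1134]
29.43 [0.6639 2.536  0.4057] [ 0.549  -0.3168  0.1134]
29.48 [ 0.5013  1.9812 -0.7439] [ 0.5489 -0.3168  0.1134]
```

Request:
send_rows:
  moves:
    - [0,-0.03,0,0,0,0,1]
    - [0,-0.02,0,0,0,0,1]
    - [0,0,0,0,0,0,1]
    - [0,0,0,0,0,0,1]

```text
time_s: 29.98
position: [0.5494, -0.3162, 0.1135]
tcp_rot: [[0.652, -0.42, 0.631], [-0.301, -0.908, -0.292], [0.696, 0.0, -0.719]]
force: [-1.2, -3.0, -0.8]
opening: 0.593
```

```bash
python3 avg.py 10
```

```text
t 30.48 F [-1.2509 -3.1396 -0.461 ] sem [0.163  0.1727 0.1464] p [ 0.5494 -0.316   0.1135] op 0.5917807711011996
```

Request:
send_rows:
  moves:
    - [-0.04,0.01,0.04,0,0,0,1]
    - [-0.04,0.01,0.05,0,0,0,1]
    - [-0.05,0,0.05,0,0,0,1]
    - [-0.05,0,0.05,0,0,0,1]
    - [-0.05,0,0.05,0,0,0,1]
    - [-0.03,0,0.03,0,0,0,1]
    - [0,0,0,0,0,0,1]

```text
time_s: 31.35
position: [0.5493, -0.316, 0.104]
tcp_rot: [[0.653, -0.418, 0.631], [-0.3, -0.908, -0.291], [0.695, 0.001, -0.719]]
force: [-1.5, -2.4, 0.5]
opening: 0.586
```

```bash
python3 - <<'E'
from avg import *
F,p,s=avg(24)
C={n:vision.capture(n) for n in ["scene","top"]}
import pickle;pickle.dump(C,open("d5.pkl","wb"))
cv2.imwrite("pics/z8.png",np.hstack([cv2.resize(C["scene"]["img"][85:155,180:230,::-1],None,fx=8,fy=8,interpolation=2),cv2.resize(C["top"]["img"][180:250,390:435,::-1],None,fx=8,fy=8,interpolation=2)]))
E
```

```text
t 32.55 F [-0.9143 -2.3595  0.0211] sem [0.1002 0.0931 0.0793] p [ 0.5493 -0.316   0.1041] op 0.5910658754764958
```

View pics/z8.png

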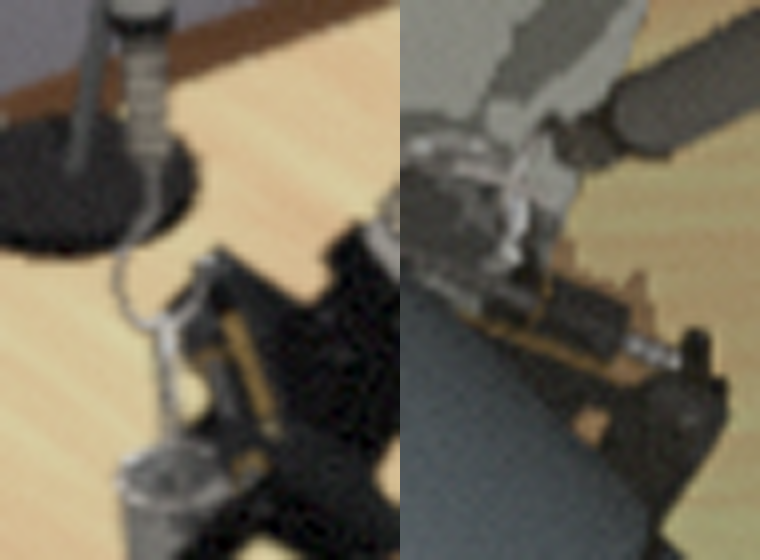

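Request:
send_rows:
  moves:
    - [0,0.02,0,0,0,0,1]
    - [0,0,0,0,0,0,1]

```text
time_s: 32.9
position: [0.5492, -0.3162, 0.104]
tcp_rot: [[0.653, -0.418, 0.632], [-0.3, -0.909, -0.291], [0.695, 0.001, -0.719]]
force: [-0.1, -1.4, -0.1]
opening: 0.589
```

```bash
python3 avg.py 10
```

```text
t 33.4 F [-0.0812 -0.3214  0.1225] sem [0.1961 0.164  0.136 ] p [ 0.5491 -0.3163  0.104 ] op 0.5865113523743911
```

Request:
send_rows:
  moves:
    - [0,0,0,0,0,0,-0.4]
    - [0,0,0,0,0,0,-1]
    - [0,0,0,0,0,0,-1]
    - [0,0,0,0,0,0,-1]
    - [0,0,0,0,0,0,-1]
    - [0,0,0,0,0,0,-1]

```text
time_s: 34.15
position: [0.5491, -0.3165, 0.1041]
tcp_rot: [[0.653, -0.418, 0.631], [-0.3, -0.908, -0.291], [0.695, 0.001, -0.719]]
force: [0.4, -0.5, -0.9]
opening: 0.995
```

```bash
cat > seeh.py <<'E'
from ov import *
import sys
C={n:vision.capture(n) for n in ["scene","top"]};s=st()
pickle.dump(C,open("d6.pkl","wb"))
org,_=overlay(C,s,(.539,-.311),-24.8,0,"pics/t.png"); print(org)
x0,y0,x1,y1=(170,95,245,180)
cv2.imwrite(sys.argv[1],np.hstack([cv2.resize(C["scene"]["img"][100:170,180:230,::-1],None,fx=8,fy=8,interpolation=2),cv2.resize(C["top"]["img"][180:250,380:425,::-1],None,fx=8,fy=8,interpolation=2)]))
E
python3 seeh.py pics/h1.png
```

```text
t 34.25 p [ 0.5491 -0.3165  0.104 ] q [-47.8  39.2 119.5 140.9  25.5 -70.8] F [ 0.5  -0.19 -0.06] op 0.999
[ 0.5371 -0.311   0.0807]
```

View pics/h1.png

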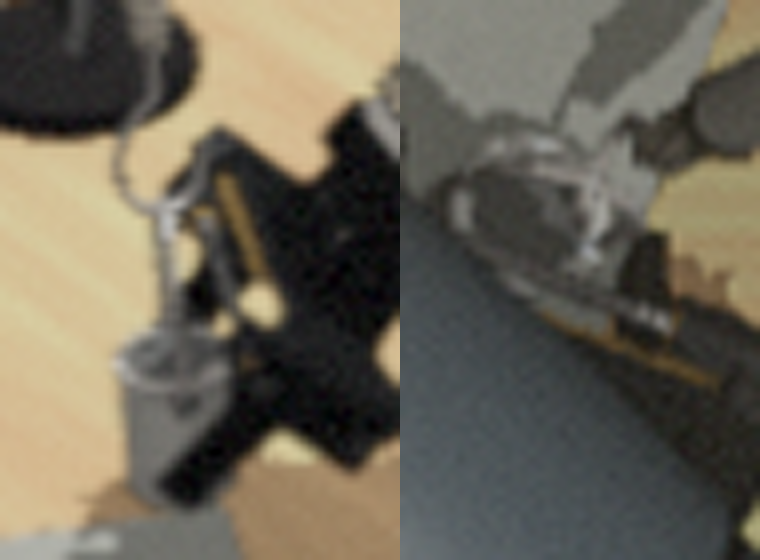

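```bash
python3 - <<'E'
from ov import *
ims=[];F=[]
for i in range(24):
    c=vision.capture("scene"); s=status.read_state();F.append(s["force"])
    ims.append(c["img"][100:175,180:235].astype(float))
print(s["time_s"],np.mean(F,0))
g=[i.mean(2) for i in ims]
# track lid region motion by phase correlation on can patch
a=np.float32(g[-1][38:66,12:32]) 
for i in range(0,24,2):
    r=cv2.matchTemplate(np.float32(g[i]),np.float32(g[-1][40:62,12:24]),cv2.TM_CCOEFF_NORMED); _,m,_,l=cv2.minMaxLoc(r)
    y,x=l[1],l[0]; 
    def sub(v): return (v[0]-v[2])/(2*(v[0]-2*v[1]+v[2])+1e-9)
    print(i,round(m,3),round(x+sub(r[y,x-1:x+2]),2),round(y+sub(r[y-1:y+2,x]),2))
cv2.imwrite("pics/h2.png",np.hstack([cv2.resize(ims[j][...,::-1].astype(np.uint8),None,fx=7,fy=7,interpolation=2) for j in (0,23)]))
E
```

```text
35.45 [-0.0362  0.0678 -0.006 ]
0 0.996 11.99 40.02
2 0.997 11.98 40.01
4 0.996 11.95 39.98
6 0.996 11.95 39.97
8 0.998 11.99 39.97
10 0.998 11.99 39.98
12 0.998 11.98 39.97
14 0.998 11.99 39.96
16 0.997 11.94 40.0
18 0.998 11.98 39.97
20 0.999 11.98 39.99
22 0.999 12.0 39.98
```

View pics/h2.png

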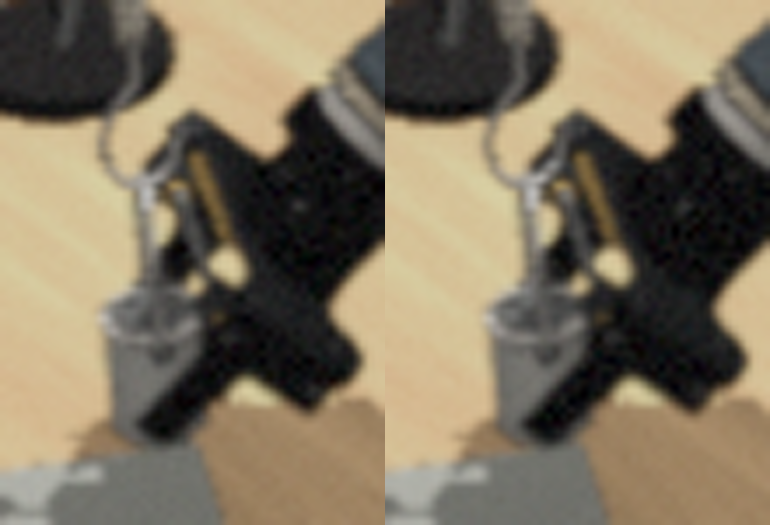

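Request:
send_rows:
  moves:
    - [0,0,0,0,0,0,-0.6]
    - [0,0,0,0,0,0,-0.2]
    - [0,0,0,0,0,0,1]
    - [0,0,0,0,0,0,1]
    - [0,0,0,0,0,0,1]
    - [0,0,0,0,0,0,1]
    - [0,0,0,0,0,0,1]

```text
time_s: 36.33
position: [0.5491, -0.3165, 0.104]
tcp_rot: [[0.653, -0.418, 0.631], [-0.3, -0.908, -0.291], [0.695, 0.001, -0.719]]
force: [-0.3, 0.5, 0.6]
opening: 0.593
```

```bash
python3 avg.py 6; python3 seeh.py pics/h3.png
```

```text
t 36.62 F [-0.1793 -0.1021 -0.0418] sem [0.1196 0.1423 0.1312] p [ 0.5491 -0.3166  0.1041] op 0.5879093158798006
t 36.73 p [ 0.5491 -0.3165  0.104 ] q [-47.8  39.2 119.5 140.9  25.5 -70.8] F [-1.11 -0.5   0.1 ] op 0.59
[ 0.5371 -0.311   0.0807]
```

View pics/h3.png

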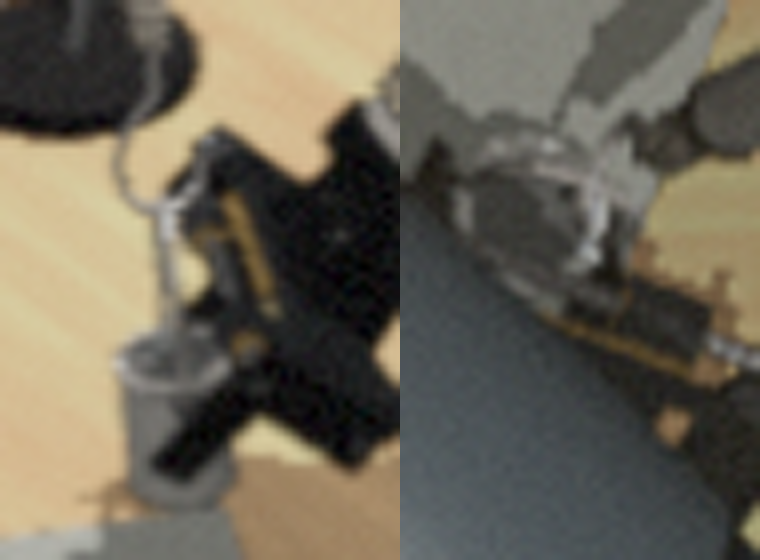

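Request:
send_rows:
  moves:
    - [0.02,0,-0.02,0,0,0,1]
    - [0.05,0,-0.05,0,0,0,1]
    - [0.08,0,-0.08,0,0,0,1]
    - [0.08,0,-0.09,0,0,0,1]
    - [0.08,0,-0.08,0,0,0,1]
    - [0.08,0,-0.09,0,0,0,1]
    - [0.08,0,-0.08,0,0,0,1]
    - [0.08,0,-0.09,0,0,0,1]
    - [0.08,0,-0.08,0,0,0,1]
    - [0.08,0,-0.09,0,0,0,1]
    - [0.08,0,-0.08,0,0,0,1]
    - [0.08,0,-0.08,0,0,0,1]

```text
time_s: 38.22
position: [0.5489, -0.3164, 0.1356]
tcp_rot: [[0.653, -0.418, 0.631], [-0.3, -0.908, -0.291], [0.695, 0.001, -0.719]]
force: [0.2, -1.1, -1.3]
opening: 0.585
```

Request:
send_rows:
  moves:
    - [0.08,0,-0.09,0,0,0,1]
    - [0.08,0,-0.08,0,0,0,1]
    - [0.08,0,-0.09,0,0,0,1]
    - [0.08,0,-0.08,0,0,0,1]
    - [0.08,0,-0.09,0,0,0,1]
    - [0.06,0,-0.06,0,0,0,1]
    - [0.05,0,-0.05,0,0,0,1]
    - [0.05,0,-0.05,0,0,0,1]
    - [0.05,0,-0.05,0,0,0,1]
    - [0.05,0,-0.05,0,0,0,1]
    - [0.05,0,-0.05,0,0,0,1]
    - [0.05,0,-0.05,0,0,0,1]

```text
time_s: 39.72
position: [0.5488, -0.316, 0.1628]
tcp_rot: [[0.653, -0.418, 0.631], [-0.3, -0.909, -0.291], [0.695, 0.001, -0.719]]
force: [-0.4, 0.7, -3.7]
opening: 0.586
```

```bash
python3 avg.py 6; python3 - <<'E'
from ov import *
C={n:vision.capture(n) for n in ["scene","top"]};s=st()
cv2.imwrite("pics/h4.png",np.hstack([cv2.resize(C["scene"]["img"][75:135,180:230,::-1],None,fx=8,fy=8,interpolation=2),cv2.resize(C["top"]["img"][180:240,390:435,::-1],None,fx=8,fy=8,interpolation=2)]))
E
```

```text
t 40.02 F [ 0.0063  0.2968 -3.1067] sem [0.0699 0.2442 0.2095] p [ 0.5488 -0.3161  0.1629] op 0.5916809564233595
t 40.12 p [ 0.5488 -0.3163  0.1628] q [-47.8  31.2 117.9 123.6  19.1 -52.1] F [-0.23  0.08 -2.44] op 0.591
```

View pics/h4.png

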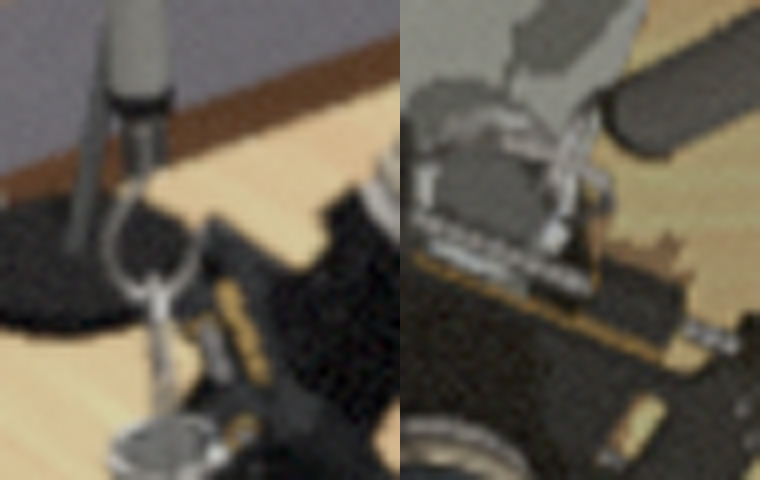

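Request:
send_rows:
  moves:
    - [0.08,0,-0.08,0,0,0,1]
    - [0.11,0,-0.12,0,0,0,1]
    - [0.12,0,-0.13,0,0,0,1]
    - [0.12,0,-0.13,0,0,0,1]
    - [0.12,0,-0.13,0,0,0,1]
    - [0.12,0,-0.13,0,0,0,1]
    - [0.12,0,-0.13,0,0,0,1]
    - [0.12,0,-0.13,0,0,0,1]
    - [0.07,0,-0.07,0,0,0,1]
    - [0,0,0,0,0,0,1]

```text
time_s: 41.38
position: [0.5484, -0.3161, 0.1992]
tcp_rot: [[0.653, -0.418, 0.632], [-0.3, -0.908, -0.292], [0.696, 0.001, -0.718]]
force: [1.0, -0.4, -3.3]
opening: 0.588
```

```bash
python3 - <<'E'
from ov import *
s=st()
C,L,M=pickle.load(open("d0.pkl","rb"))
for k in C:
    m=M["tray",k][0]["mask"].astype(np.uint8)
    P=cloud(C[k],m>0); 
    h=cv2.convexHull(np.argwhere(m)[:,::-1].astype(np.int32))
    q=cv2.approxPolyDP(h,6,True)[:,0]; print(k,q.tolist(),[onz(C[k],x,.018)[:2].round(3).tolist() for x in q])
for p in [(387,272),(482,283),(472,356),(376,342)]: print(onz(C["top"],(p[0]/1.5-.17,p[1]/1.5-.17),.018))
m=M["ingot","top"][0]["mask"]; print("ingot",cloud(C["top"],m).mean(0))
m=M["ingot","scene"][0]["mask"]; print("ingot",cloud(C["scene"],m).mean(0))
E
```

```text
t 41.38 p [ 0.5484 -0.3161  0.1992] q [-47.8  26.5 116.5 106.4  16.5 -34.1] F [ 1.03 -0.43 -3.27] op 0.588
scene [[284, 230], [244, 247], [217, 208], [254, 195]] [[0.512, 0.105], [0.659, 0.079], [0.618, -0.118], [0.475, -0.089]]
top [[321, 189], [315, 238], [250, 228], [257, 181]] [[0.613, -0.124], [0.466, -0.099], [0.502, 0.093], [0.644, 0.068]]
[0.6438 0.0659 0.018 ]
[ 0.6147 -0.1248  0.018 ]
[ 0.4689 -0.0978  0.018 ]
[0.5027 0.0919 0.018 ]
ingot [0.5753 0.048  0.0173]
ingot [0.582  0.0521 0.0162]
```

Request:
send_rows:
  moves:
    - [-0.1,0,-0.1,0,0,0,1]
    - [-0.16,0,-0.16,0,0,0,1]
    - [-0.2,0,-0.19,0,0,0,1]
    - [-0.2,0,-0.19,0,0,0,1]
    - [-0.2,0,-0.19,0,0,0,1]
    - [-0.24,0,-0.23,0,0,0,1]
    - [-0.3,0,-0.29,0,0,0,1]
    - [-0.3,0,-0.29,0,0,0,1]
    - [-0.3,0,-0.29,0,0,0,1]
    - [-0.3,0,-0.29,0,0,0,1]
    - [-0.15,0,-0.15,0,0,0,1]

```text
time_s: 42.75
position: [0.4701, -0.2801, 0.1987]
tcp_rot: [[0.653, -0.419, 0.631], [-0.301, -0.908, -0.291], [0.695, 0.0, -0.719]]
force: [0.4, -0.2, -3.5]
opening: 0.594
```

```bash
python3 - <<'E'
from ov import *
c=vision.capture("scene"); d=vision.capture("top")
cv2.imwrite("pics/h5.png",np.hstack([cv2.resize(c["img"][40:200,150:250,::-1],None,fx=3.5,fy=3.5),cv2.resize(d["img"][150:310,340:460,::-1],None,fx=3.5,fy=3.5)]))
s=st()
p,Rc=plan(s["position"],s["tcp_rot"],*T((.5555,-.0375,.14),-10),20,1)
p,Rc=plan(p,Rc,*T((.5555,-.0375,.025),-10),12,1)
E
```

```text
t 42.85 p [ 0.4703 -0.2802  0.1987] q [-53.8  22.8 128.2 118.5  22.5 -52.2] F [-0.22 -0.29 -1.7 ] op 0.595
max 0.52 end [ 0.5686 -0.0398  0.1633] | err [0.0001 0.     0.    ]
[[-0.07,-0.52,0.03,0.05,0,-0.05,1],[-0.06,-0.52,0.04,0.05,0,-0.05,1],[-0.06,-0.52,0.04,0.05,0,-0.05,1],[-0.05,-0.52,0.05,0.05,0,-0.05,1],[-0.05,-0.52,0.05,0.05,0,-0.05,1],[-0.04,-0.52,0.06,0.05,0,-0.05,1],[-0.04,-0.52,0.06,0.05,0,-0.05,1],[-0.03,-0.52,0.07,0.05,0,-0.05,1],[-0.03,-0.52,0.07,0.05,0,-0.06,1],[-0.02,-0.52,0.08,0.05,0,-0.05,1],[-0.02,-0.52,0.08,0.05,0,-0.06,1],[-0.01,-0.52,0.08,0.05,0,-0.05,1]]
[[-0.01,-0.51,0.09,0.05,0,-0.06,1],[0,-0.51,0.09,0.05,0,-0.05,1],[0,-0.51,0.1,0.05,0,-0.06,1],[0,-0.51,0.1,0.06,0,-0.05,1],[0.01,-0.51,0.11,0.05,0,-0.06,1],[0.01,-0.51,0.11,0.06,0,-0.05,1],[0.02,-0.51,0.12,0.05,0,-0.05,1],[0.03,-0.52,0.13,0.06,0,-0.06,1]]
max 0.28 end [ 0.5686 -0.0397  0.0482] | err [ 0.0001  0.0001 -0.0001]
[[-0.27,0,0.28,0,0,0,1],[-0.27,0,0.28,0,0,0,1],[-0.27,0,0.27,0,0,0,1],[-0.27,0,0.28,0,0,0,1],[-0.26,0,0.27,0,0,0,1],[-0.27,0,0.28,0,0,0,1],[-0.26,0,0.27,0,0,0,1],[-0.27,0,0.28,0,0,0,1],[-0.26,0,0.27,0,0,0,1],[-0.27,0,0.28,0,0,0,1],[-0.26,0,0.27,0,0,0,1],[-0.27,0,0.28,0,0,0,1]]
```

View pics/h5.png

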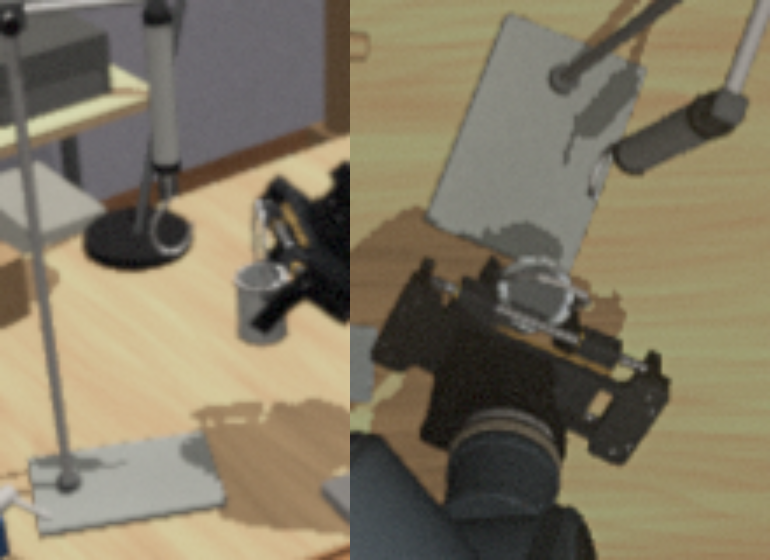

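Request:
send_rows:
  moves:
    - [-0.07,-0.4,0.03,0.05,0,-0.05,1]
    - [-0.06,-0.52,0.04,0.05,0,-0.05,1]
    - [-0.06,-0.52,0.04,0.05,0,-0.05,1]
    - [-0.05,-0.52,0.05,0.05,0,-0.05,1]
    - [-0.05,-0.52,0.05,0.05,0,-0.05,1]
    - [-0.04,-0.52,0.06,0.05,0,-0.05,1]
    - [-0.04,-0.52,0.06,0.05,0,-0.05,1]
    - [-0.03,-0.52,0.07,0.05,0,-0.05,1]
    - [-0.03,-0.52,0.07,0.05,0,-0.06,1]
    - [-0.02,-0.52,0.08,0.05,0,-0.05,1]
    - [-0.02,-0.52,0.08,0.05,0,-0.06,1]
    - [-0.01,-0.52,0.08,0.05,0,-0.05,1]

```text
time_s: 44.35
position: [0.5292, -0.1376, 0.1776]
tcp_rot: [[0.691, -0.276, 0.668], [-0.198, -0.961, -0.193], [0.696, 0.001, -0.719]]
force: [0.8, 0.6, -3.7]
opening: 0.594
```

Request:
send_rows:
  moves:
    - [-0.01,-0.51,0.09,0.05,0,-0.06,1]
    - [0,-0.51,0.09,0.05,0,-0.05,1]
    - [0,-0.51,0.1,0.05,0,-0.06,1]
    - [0,-0.51,0.1,0.06,0,-0.05,1]
    - [0.01,-0.51,0.11,0.05,0,-0.06,1]
    - [0.01,-0.51,0.11,0.06,0,-0.05,1]
    - [0.02,-0.4,0.12,0.05,0,-0.05,1]
    - [0.03,-0.3,0.13,0.06,0,-0.06,1]
    - [0,-0.2,0,0,0,0,1]
    - [0,0,0,0,0,0,1]

```text
time_s: 45.6
position: [0.567, -0.0455, 0.1633]
tcp_rot: [[0.708, -0.173, 0.685], [-0.124, -0.985, -0.12], [0.695, 0.0, -0.719]]
force: [-0.8, 0.1, -3.2]
opening: 0.585
```

```bash
python3 - <<'E'
from ov import *
C={n:vision.capture(n) for n in ["scene","top"]};s=st()
print(overlay(C,s,(.539,-.311),-24.8,0,"pics/tr1.png",crops=((200,140,300,260),(230,160,330,280))))
tp,Rt=T((.5555,-.0375,.14),-10);print(s["tcp_rot"]-Rt)
p,Rc=plan(s["position"],s["tcp_rot"],*T((.5555,-.0375,.028),-10),13,1)
E
```

```text
t 45.7 p [ 0.567  -0.0459  0.1634] q [-19.5  29.2 127.  161.1  20.9 -79.2] F [ 0.05  0.38 -3.81] op 0.592
(array([ 0.5539, -0.0436,  0.14  ]), np.float64(-9.965564573713673))
[[-0.0005  0.0006  0.0006]
 [ 0.0006 -0.0001  0.0003]
 [ 0.0006  0.0001  0.0005]]
max 0.25 end [ 0.5685 -0.0398  0.0515] | err [-0.     -0.      0.0001]
[[-0.24,-0.02,0.25,0,0,0,1],[-0.24,-0.02,0.25,0,0,0,1],[-0.24,-0.02,0.25,0,0,0,1],[-0.24,-0.02,0.25,0,0,0,1],[-0.24,-0.02,0.25,0,0,0,1],[-0.24,-0.02,0.25,0,0,0,1],[-0.24,-0.02,0.25,0,0,0,1],[-0.24,-0.02,0.25,0,0,0,1],[-0.24,-0.02,0.25,0,0,0,1],[-0.24,-0.02,0.25,0,0,0,1],[-0.23,-0.02,0.24,0,0,0,1],[-0.24,-0.02,0.25,0,0,0,1]]
[[-0.23,-0.01,0.24,0,0,0,1]]
```

View pics/tr1.png

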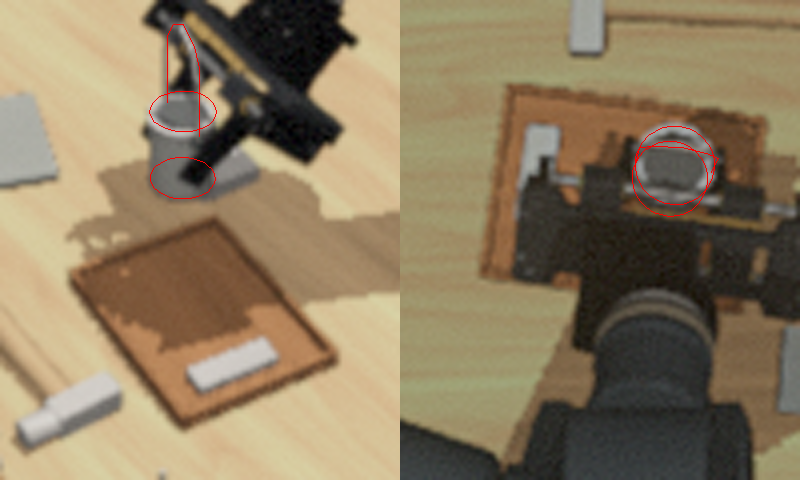

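Request:
send_rows:
  moves:
    - [-0.14,-0.02,0.15,0,0,0,1]
    - [-0.24,-0.02,0.25,0,0,0,1]
    - [-0.24,-0.02,0.25,0,0,0,1]
    - [-0.24,-0.02,0.25,0,0,0,1]
    - [-0.24,-0.02,0.25,0,0,0,1]
    - [-0.24,-0.02,0.25,0,0,0,1]
    - [-0.24,-0.02,0.25,0,0,0,1]
    - [-0.24,-0.02,0.25,0,0,0,1]
    - [-0.24,-0.02,0.25,0,0,0,1]
    - [-0.24,-0.02,0.25,0,0,0,1]
    - [-0.24,-0.02,0.25,0,0,0,1]
    - [-0.24,0,0.25,0,0,0,1]

```text
time_s: 47.2
position: [0.5686, -0.0405, 0.0624]
tcp_rot: [[0.708, -0.173, 0.685], [-0.124, -0.985, -0.12], [0.695, 0.0, -0.719]]
force: [-0.1, 0.7, -3.2]
opening: 0.589
```

Request:
send_rows:
  moves:
    - [-0.1,0,0.1,0,0,0,1]
    - [-0.06,0,0.06,0,0,0,1]
    - [0,0,0,0,0,0,1]

```text
time_s: 47.58
position: [0.5684, -0.0405, 0.0573]
tcp_rot: [[0.708, -0.173, 0.685], [-0.124, -0.985, -0.12], [0.695, 0.0, -0.719]]
force: [-0.1, 0.5, -2.7]
opening: 0.591
```

```bash
python3 avg.py 6; python3 - <<'E'
from ov import *
C={n:vision.capture(n) for n in ["scene","top"]};s=st()
print(overlay(C,s,(.539,-.311),-24.8,0,"pics/tr2.png",crops=((200,140,300,260),(230,160,330,280)),off=(0,0,-.005)))
E
```

```text
t 47.88 F [ 0.0225  0.0738 -2.8551] sem [0.1415 0.1276 0.1905] p [ 0.5685 -0.0406  0.0576] op 0.590029397182834
t 47.98 p [ 0.5685 -0.0406  0.0575] q [-18.6  47.  129.3 170.7  40.4 -89.1] F [ 0.26  0.19 -3.44] op 0.594
(array([ 0.5555, -0.0383,  0.0291]), np.float64(-9.954530644208445))
```

View pics/tr2.png

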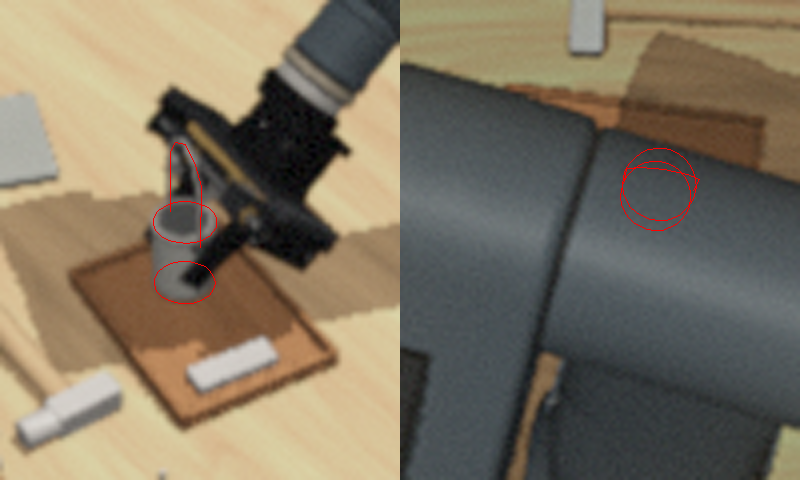

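Request:
send_rows:
  moves:
    - [-0.08,0,0.08,0,0,0,1]
    - [-0.08,0,0.09,0,0,0,1]
    - [-0.08,0,0.09,0,0,0,1]
    - [-0.08,0,0.09,0,0,0,1]
    - [-0.08,0,0.09,0,0,0,1]
    - [-0.08,0,0.09,0,0,0,1]
    - [-0.04,0,0.04,0,0,0,1]
    - [-0.03,0,0.03,0,0,0,1]

```text
time_s: 48.98
position: [0.5689, -0.0406, 0.0368]
tcp_rot: [[0.708, -0.173, 0.685], [-0.124, -0.985, -0.12], [0.695, 0.0, -0.719]]
force: [-0.1, -0.0, -3.0]
opening: 0.587
```

Request:
send_rows:
  moves:
    - [-0.03,0,0.03,0,0,0,1]
    - [-0.03,0,0.03,0,0,0,1]

```text
time_s: 49.22
position: [0.5689, -0.0406, 0.0348]
tcp_rot: [[0.708, -0.173, 0.685], [-0.124, -0.985, -0.12], [0.695, 0.0, -0.719]]
force: [-0.1, 0.5, -2.4]
opening: 0.592
```

```bash
python3 avg.py 5
```

```text
t 49.48 F [-0.2464 -0.0515 -2.8754] sem [0.2182 0.1387 0.2159] p [ 0.5689 -0.0406  0.0348] op 0.5864349847577985
```

Request:
send_rows:
  moves:
    - [-0.02,0,0.03,0,0,0,1]
    - [-0.03,0,0.03,0,0,0,1]
    - [0,0,0,0,0,0,1]

```text
time_s: 49.85
position: [0.569, -0.0406, 0.0328]
tcp_rot: [[0.708, -0.173, 0.685], [-0.124, -0.985, -0.12], [0.695, 0.0, -0.719]]
force: [-0.3, 0.3, -2.9]
opening: 0.591
```

Request:
send_rows:
  moves:
    - [-0.02,0,0.03,0,0,0,1]
    - [-0.03,0,0.03,0,0,0,1]
    - [0,0,0,0,0,0,1]

```text
time_s: 50.22
position: [0.5692, -0.0407, 0.0313]
tcp_rot: [[0.707, -0.173, 0.686], [-0.124, -0.985, -0.12], [0.696, 0.0, -0.718]]
force: [-1.3, 0.4, 0.2]
opening: 0.594
```

```bash
python3 avg.py 5
```

```text
t 50.48 F [-1.4076 -0.1733  1.501 ] sem [0.1716 0.2454 0.2292] p [ 0.5693 -0.0407  0.0313] op 0.594585372648764
```

Request:
send_rows:
  moves:
    - [0,0,0,0,0,0,-0.3]
    - [0,0,0,0,0,0,-1]
    - [0,0,0,0,0,0,-1]
    - [0,0,0,0,0,0,-1]
    - [0,0,0,0,0,0,-1]

```text
time_s: 51.1
position: [0.5692, -0.0407, 0.0309]
tcp_rot: [[0.708, -0.173, 0.685], [-0.124, -0.985, -0.12], [0.695, 0.0, -0.719]]
force: [-0.1, -0.3, 0.7]
opening: 0.972
```

```bash
python3 avg.py 4; python3 - <<'E'
from ov import *
C={n:vision.capture(n) for n in ["scene","top"]};s=st()
print(overlay(C,s,(.539,-.311),-24.8,0,"pics/tr3.png",crops=((200,140,300,260),(230,160,330,280)),off=(0,0,-.002)))
E
```

```text
t 51.3 F [-0.1064 -0.625   0.106 ] sem [0.1715 0.177  0.357 ] p [ 0.5692 -0.0407  0.0309] op 0.9944145026169227
t 51.4 p [ 0.5692 -0.0407  0.0309] q [-18.6  51.4 129.  171.4  44.4 -90.1] F [-0.41  0.34  0.34] op 1.0
(array([ 0.5562, -0.0384,  0.0056]), np.float64(-9.950904730612995))
```

View pics/tr3.png

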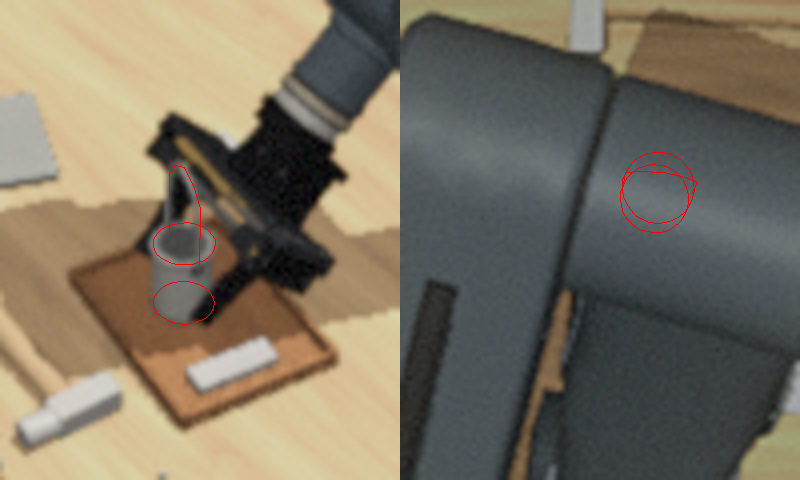

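Request:
send_rows:
  moves:
    - [0,0,-0.1,0,0,0,-1]
    - [0,0,-0.2,0,0,0,-1]
    - [0,0,-0.3,0,0,0,-1]
    - [0,0,-0.4,0,0,0,-1]
    - [0,0,-0.4,0,0,0,-1]
    - [0,0,-0.4,0,0,0,-1]
    - [0,0,-0.4,0,0,0,-1]
    - [0,0,-0.4,0,0,0,-1]
    - [0,0,-0.4,0,0,0,-1]
    - [0,0,-0.3,0,0,0,-1]
    - [0,0,0,0,0,0,-1]

```text
time_s: 52.78
position: [0.5123, -0.0307, 0.0906]
tcp_rot: [[0.708, -0.173, 0.685], [-0.124, -0.985, -0.12], [0.695, 0.0, -0.719]]
force: [0.3, 0.4, -0.4]
opening: 0.995
```

Request:
send_rows:
  moves:
    - [0.2,0,-0.2,0,0,0,-1]
    - [0.4,0,-0.4,0,0,0,-1]
    - [0.5,0,-0.5,0,0,0,-1]
    - [0.5,0,-0.5,0,0,0,-1]
    - [0.5,0,-0.5,0,0,0,-1]
    - [0.5,0,-0.5,0,0,0,-1]
    - [0.4,0,-0.4,0,0,0,-1]
    - [0,0,0,0,0,0,-1]

```text
time_s: 53.78
position: [0.515, -0.0312, 0.1979]
tcp_rot: [[0.706, -0.172, 0.687], [-0.123, -0.985, -0.121], [0.698, 0.001, -0.716]]
force: [-0.3, -0.9, -0.9]
opening: 1.0
```

```bash
python3 - <<'E'
from ov import *
C={n:vision.capture(n) for n in ["scene","top"]};s=st()
for k in C: cv2.imwrite(f"pics/end_{k}.png",cv2.cvtColor(cv2.resize(C[k]["img"],(768,576)),cv2.COLOR_RGB2BGR))
cv2.imwrite("pics/endz.png",np.hstack([cv2.resize(C["scene"]["img"][175:255,200:300,::-1],None,fx=4,fy=4,interpolation=2),cv2.resize(C["top"]["img"][170:250,230:330,::-1],None,fx=4,fy=4,interpolation=2)]))
E
```

```text
t 53.88 p [ 0.5143 -0.031   0.1963] q [-20.3  22.1 132.8 158.5  19.8 -77.1] F [-0.16 -0.36  0.14] op 1.0
```

View pics/end_scene.png

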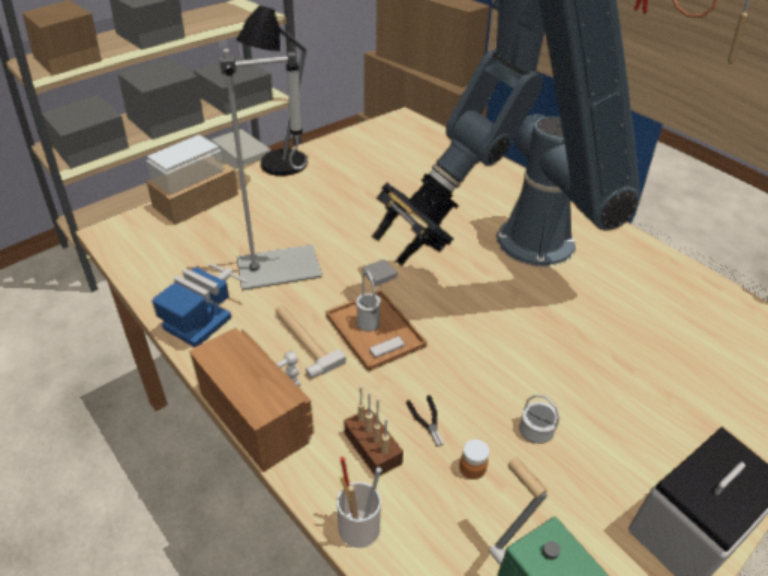

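View pics/endz.png

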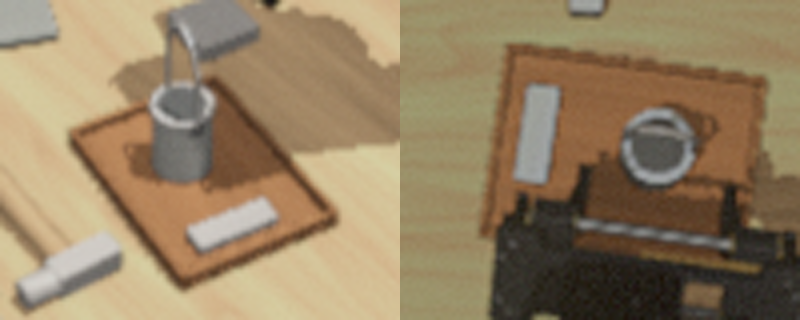

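The can stands upright on the tray floor, at about (183,130) in the left crop. It is clear of the ingot, the hook is back at its top, and everything else is where it was.

```bash
python3 -c "
from rig import bot,status
print(bot.hand_in()); print(status.read_state()['time_s'])"
```

```text
the job is handed in; nothing more can be done
None
the job is handed in; nothing more can be done
```

The tall can was hung on the balance, weighed, taken off the hook and set upright in the tray beside the ingot. I handed the job in at about 54 s of the 69 s allowed.

- **Weighing:** I eased the can down until the wrist force read about 0 N and let go. It hung free with the open fingers around it for about 2 s. In the pictures from the last 1.2 s it moved less than 0.1 pixel, with no contact on the gripper. The wrist read 3.2 N with the can held before hanging, so it weighs roughly 0.33 kg.
- **Return:** I gripped it again, raised it at about 25 mm/s until the hook was back at its top, and took it off. It touched the tray floor at about 5 N before I opened the fingers.
- **Last pictures:** the can stands upright, clear of the ingot, with the hook empty at its top. The other things on the bench look unmoved, and the gripper is clear of everything.
- **Sideways force on the hook:** while the can was partly hung I shifted it sideways to centre it. That pushed on the hook with up to about 4 N for around five seconds. I brought it down to about 0.3 N before letting go.
- **Height mismatch:** the can sat 3 to 5 mm lower in the grip than I had assumed. I allowed for it by watching the force when setting it down.
- **Not measured:** I did not measure the hook's speed directly, only the arm's slow speed while it was attached.

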